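Close the clockmaker's parts tins, each with its own lid

ROBOT

A 7-joint arm with a two-finger parallel gripper is mounted at the origin on the work surface. World frame = base frame: x ahead of the robot, y to its left, z up, the work surface at z = 0. Lengths are in m, angles in rad, forces in N, time in s.
With the tool pointing down it reaches from about 0.425 to 0.925 m from the base axis. Payload 6.8 kg.
Tool frame: the origin (TCP) lies on the centre line of the jaws, within the pads' length; the fingertips stand 19 mm ahead of it and the grasp point (between the pads) is the TCP; z points along the fingers, y is the line along which they close (so a half turn about z gives the same grasp; the last joint's range is limited). The gripper opens to 85 mm and grips with 20 to 120 N. Pads are 22 mm wide; open, the fingers measure 114 mm over their backs; the gripper's body (76 mm by 85 mm) begins 54 mm behind the grasp point. The pads swing forward as they close: fully open they stand 13 mm farther back than shut.
Start: joints at [-1.218, 0.477, 0.022, 1.555, -0.011, 1.109, -0.083], TCP at [0.3, 0.605, 0.25] pointing down, gripper open.
Joint ranges: [-2.96, 2.96], [-0.34, 2.1], [-1.41, 1.46], [0.24, 2.44], [-1.37, 4.51], [0.17, 1.92], [-2.96, 2.96]. Speed limits (rad/s): [2.39, 2.39, 3.14, 3.14, 3.14, 3.14, 3.14].

INTERFACE

Orientations are given as a rotation vector (axis times angle).
In Python, from bench import r gives the robot as it stands. The module is installed in compiled form; this text tells all that it offers.
- The arm moves only by the tool arm_command, never from a script. Its argument "rows" is a list of rows, each an object of numbers: "fingers": the opening, from -1 (shut) to 1 (fully open); "x", "y", "z": the shift along the tool's x, y, z in m; "ax", "ay", "az": the turn, a rotation vector about the tool's x, y, z in degrees. In form: [{"fingers": .., "x": .., "y": .., "z": .., "ax": .., "ay": .., "az": ..}, ...]. A call has 1 to 10 rows; each row shifts and turns the commanded pose from where the row before left it, along the tool's axes as they then stand; what a row does not reach is not made up. A row lasts 1/12 s, in which the tool goes at most 41.7 mm and 7.16 degrees, less where a joint would pass 70% of its speed; a pose out of reach is approached as far as the arm can. A call is refused whole if a number of a shift passes 0.0417 or a number of a turn 7.16, either way. A call with a gripper value outside its range is refused whole. The fingers move at their own pace and stop on an object; "grip_force" is the grip in N (left out, the last holds). Time passes only in rows, so rows that do not move let the fingers close. It gives the time, the measured TCP pose, the force, the opening and the grip force at its end, in the units of the state.
- r.get_obs(): the state, without advancing time (a new reading comes with each control period).
- r.grab_frame(name): name is "scene" or "top" or "wrist"; returns a dict with "frame" (400x640x3 uint8, red, green, blue), "depth" (400x640 float32, m along the optical axis (not along the pixel's ray), 0 where there is no reading), "K" (3x3 intrinsics, pixels), "distortion" ([k1, k2, p1, p2, k3] as OpenCV has them; the pictures are not rectified), "world_from_camera" (4x4, takes a point from camera to world coordinates). Camera axes: x right, y down, z forward; pixel columns grow to the right and rows downward; lengths in m; the calibration is good to about 2 mm. A picture is of the moment at which its call begins.
- r.hand_in(): hands the job in; it is judged then, once.
The state is a dict: "clock": time; "joints": joint angles; "qvel": joint speeds; "tau": joint torques, N m; "tcp_pos": TCP position; "orientation": TCP orientation; "contact_force": force on the tool from outside, world axes, zero at the start; "moment": the same for the moment, N m; "grip_width": finger opening in m; "gripper_force": force on a finger pad.
Only numpy, scipy, OpenCV 4.12 (cv2) and the standard library are available. Lean on these libraries where they do the work, as an engineer would, in place of code of your own. Each camera call takes 0.05 s, during which the arm holds its last target. There are 200 camera calls.

TASK

Close the three open parts tins that stand in the sloping wooden rack: find the lid that belongs to each tin (round, square or oblong) among those on the bench and set it on, pushed fully down and flush all round. Leave the tins standing in their places in the rack, and do not disturb the oil bottle, the loupe, the screwdriver or the clock.

Things in the scene. Friction and masses are not known exactly. Their poses are not given: they have to be found in the camera images.
- rack_bed (a point): Fixed wooden rack: a board 104 mm deep, 348 mm wide, sloping up away from the robot at 30 degrees, back edge about 80 mm above the bench. A front lip stands 12 mm above the board; 8 mm strips mark three bays 112 mm apart. The point is the middle of the board's upper face; z square to the board, x up the slope, y along the row of bays.
- tin_round_mouth (a point): Open aluminium parts tin, round, 48 mm across, 40 mm tall, 2 mm walls, 80 to 170 g. It stands loose in any bay of the rack, against the front lip, so its mouth tilts 30 degrees from level, towards the robot. The point is the centre of the mouth in the plane of the rim; z points out of the tin along its axis, x up the slope, y along the row.
- lid_round_centre (a point): Slip-on lid, round, 55 mm across outside, 13 mm tall (top 2.5, skirt 10.5, walls 2 mm), 24 to 42 g, lying on the bench open side down, any yaw. Goes over the round tin's outside with 1.5 mm play each side. Fits at any turn. Home, this point is 4 mm below the mouth. The point is its centre, 6.5 mm above the skirt's edge; z up, x and y along its sides.
- tin_square_mouth (a point): Open aluminium parts tin, square, 48 x 48 mm, 40 mm tall, 2 mm walls, 80 to 170 g. It stands loose in any bay of the rack, against the front lip, so its mouth tilts 30 degrees from level, towards the robot. The point is the centre of the mouth in the plane of the rim; z points out of the tin along its axis, x up the slope, y along the row.
- lid_square_centre (a point): Slip-on lid, square, 55 x 55 mm outside, 13 mm tall (top 2.5, skirt 10.5, walls 2 mm), 24 to 42 g, lying on the bench open side down, any yaw. Goes over the square tin's outside with 1.5 mm play each side. Any quarter turn fits. Home, this point is 4 mm below the mouth. The point is its centre, 6.5 mm above the skirt's edge; z up, x and y along its sides.
- tin_oblong_mouth (a point): Open aluminium parts tin, oblong, 48 mm up the slope by 78 mm along the row, 40 mm tall, 2 mm walls, 80 to 170 g. It stands loose in any bay of the rack, against the front lip, so its mouth tilts 30 degrees from level, towards the robot. The point is the centre of the mouth in the plane of the rim; z points out of the tin along its axis, x up the slope, y along the row.
- lid_oblong_centre (a point): Slip-on lid, oblong, 55 mm (its x) by 85 mm (its y) outside, 13 mm tall (top 2.5, skirt 10.5, walls 2 mm), 24 to 42 g, lying on the bench open side down, any yaw. Goes over the oblong tin's outside with 1.5 mm play each side. Its x goes with the tin's x. Home, this point is 4 mm below the mouth. The point is its centre, 6.5 mm above the skirt's edge; z up, x and y along its sides.
- oil_bottle: Small amber oil bottle, 32 mm across, 70 mm tall, standing on the bench; leave it alone. Origin at the centre of its underside.
- loupe: Black eye loupe, 34 mm across, 26 mm tall, on the bench; leave it alone. Origin at the centre of its underside.
- screwdriver: Screwdriver 150 mm long lying on the bench along its x axis; leave it alone.
- drum_clock: Round brass clock lying on its back, 90 mm across, 35 mm tall; leave it alone. Origin at the centre of its underside.
Things that resemble listed ones, but are neither listed nor needed, are in the scene too. What is shaped like the part that bears lid_round_centre but purple is not meant. What is shaped like the part that bears lid_oblong_centre but red is not meant.

How it is judged:
By the outcome, as a careful person would: the job done as asked, in the order asked, and still so for the second after the job is handed in, with the robot touching nothing.
It also fails if it takes over 70 s, if anything falls off the work surface, if the arm or the gripper's body presses on something with over 40 N, if the wrist force passes 120 N, or if a joint passes its speed limit or range.

## Working session

There is one attempt and no reset: what is moved stays moved. The work goes in short steps, Python scripts to look and compute and a tool call to move; the robot and the scene stay as the last step left them, time stands still between calls to the robot, and variables do not carry over. Pictures are saved under pics/ and viewed, at most 10 in all, crops included, and the job is handed in when it is done.

Besides the shell and the picture viewer there is one more tool, called after "Request:" by a JSON object that holds its "fn" and its "kwargs", one argument or row to a line. arm_command: Moves the arm, as the interface text tells. Its arguments: {"type":"object","properties":{"rows":{"type":"array"},"grip_force":{"type":"number"}},"required":["rows"]}

```bash
mkdir -p pics
python3 - <<'E'
from bench import r
import cv2,numpy as np
for n in ("top","scene"):
    f=r.grab_frame(n); cv2.imwrite(f"pics/{n}0.png",f["frame"][:,:,::-1]); np.savez(f"{n}0.npz",**f)
    print(n,f["K"].round(1).tolist(),f["distortion"],f["world_from_camera"].round(3).tolist())
print(r.get_obs())
E
```

```text
top [[391.4, 0.0, 318.1], [0.0, 391.4, 200.1], [0.0, 0.0, 1.0]] [0.03129178 0.         0.         0.         0.        ] [[0.016, -0.983, 0.184, 0.364], [-1.0, -0.018, -0.011, -0.025], [0.014, -0.184, -0.983, 0.953], [0.0, 0.0, 0.0, 1.0]]
scene [[487.0, 0.0, 319.9], [0.0, 487.0, 212.9], [0.0, 0.0, 1.0]] [-0.05194301  0.          0.          0.          0.        ] [[0.029, 0.799, -0.6, 1.291], [1.0, -0.026, 0.013, -0.055], [-0.005, -0.601, -0.8, 1.063], [0.0, 0.0, 0.0, 1.0]]
{'clock': 0.1, 'joints': array([-1.21811674,  0.47774172,  0.02232859,  1.55634639, -0.01150231,
        1.10930224, -0.08308396]), 'qvel': array([-0.00039896, -0.00293453, -0.00037827, -0.00204204, -0.00040857,
       -0.00148779,  0.00065465]), 'tau': array([ 4.82171512e-03, -5.97763681e+01,  1.61390103e+00, -2.81956208e+01,
        1.27660541e-02,  5.10145153e-03,  1.45474485e-05]), 'tcp_pos': array([0.29991239, 0.60415146, 0.24940897]), 'orientation': array([-7.17270167e-01, -3.05833723e+00,  2.58822381e-03]), 'contact_force': array([-0.79593145,  0.2112994 ,  0.01822748]), 'moment': array([ 0.00866663, -0.04069365,  0.00768472]), 'gripper_force': 0.0, 'grip_width': 0.08539848368876074}
```

View pics/top0.png

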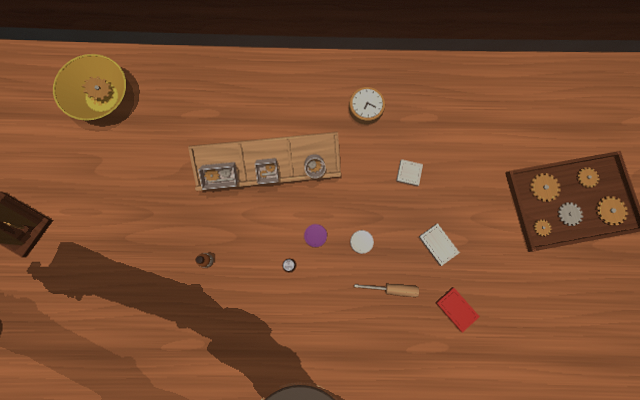

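View pics/scene0.png

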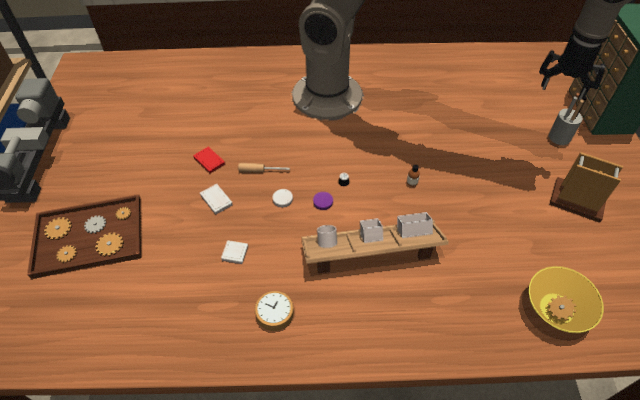

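The top view shows the cream lids: round at (362,242), square at (410,172) and oblong at (440,245). The rack's tins are oblong at (218,177), square at (267,171) and round at (315,167). The purple and red lids are decoys.

```bash
cat > h.py <<'E'
import cv2,numpy as np
from scipy.spatial.transform import Rotation as R
def cloud(f):
    h,w=f["depth"].shape; uv=np.stack(np.meshgrid(np.arange(w),np.arange(h)),-1).reshape(-1,1,2).astype(float)
    n=cv2.undistortPoints(uv,f["K"],f["distortion"]).reshape(h,w,2)
    d=f["depth"][...,None]; c=np.concatenate([n*d,d],-1); T=f["world_from_camera"]
    P=c@T[:3,:3].T+T[:3,3]; P[f["depth"]==0]=np.nan; return P
def pix(f,uv,z):
    n=cv2.undistortPoints(np.array(uv,float).reshape(-1,1,2),f["K"],f["distortion"]).reshape(-1,2)
    T=f["world_from_camera"]; d=np.c_[n,np.ones(len(n))]@T[:3,:3].T
    return T[:3,3]+d*((z-T[2,3])/d[:,2])[:,None]
def white(f):
    hsv=cv2.cvtColor(f["frame"],cv2.COLOR_RGB2HSV); return ((hsv[...,1]<70)&(hsv[...,2]>130)).astype(np.uint8)
def lids(f,amin=100):
    P=cloud(f); m=white(f)*((P[...,2]<.03)&(P[...,2]>.004)); out=[]
    cs,_=cv2.findContours(m.astype(np.uint8),cv2.RETR_EXTERNAL,cv2.CHAIN_APPROX_NONE)
    for c in cs:
        if cv2.contourArea(c)<amin: continue
        w=pix(f,c,.013)[:,:2]; (x,y),s,a=cv2.minAreaRect((w*1000).astype(np.float32)); out.append((x/1000,y/1000,s,a))
    return out
def go(pos,Rt,obs,P0=None):
    """turn (deg, tool axes) first, then shift in the turned tool axes"""
    R0=R.from_rotvec(obs["orientation"]); Rt=R.from_matrix(Rt)
    t=np.degrees((R0.inv()*Rt).as_rotvec()); s=Rt.inv().apply(np.array(pos)-(obs["tcp_pos"] if P0 is None else P0))
    print("turn",t.round(2),"n",round(abs(t).max()/7.16,1),"shift mm",(s*1e3).round(1),"n",round(np.linalg.norm(s)/.0417,1))
def down(yaw): # tool y along yaw, z down
    y=np.array([np.cos(yaw),np.sin(yaw),0]); z=np.array([0,0,-1.]); return np.stack([np.cross(y,z),y,z],1)
E
python3 - <<'E'
from h import *
for n in ("top","scene"):
    f=dict(np.load(n+"0.npz")); print(n); [print(np.round(l[0],3),np.round(l[1],3),np.round(l[2],1),round(l[3],1)) for l in lids(f,60)]
f=dict(np.load("top0.npz")); P=cloud(f)
# rack board plane
p=P[135:190,190:341].reshape(-1,3); p=p[(p[:,2]>.015)&(p[:,2]<.09)]
best=None; rng=np.random.default_rng(0)
for i in range(500):
    a,b,c=p[rng.choice(len(p),3)]; nn=np.cross(b-a,c-a); nn/=np.linalg.norm(nn)+1e-9; nn*=np.sign(nn[2])
    if abs(nn[2]-.866)>.03: continue
    k=(abs((p-a)@nn)<.003)
    if best is None or k.sum()>best.sum(): best=k
q=p[best]; c=q.mean(0); n=np.linalg.svd(q-c)[2][2]; n*=np.sign(n[2])
print("plane",c,n,best.sum(),"yaw",np.degrees(np.arctan2(-n[1],-n[0])))
q=P[60:200,150:380].reshape(-1,3); hh=(q-c)@n; t=q[(hh>.03)&(hh<.05)&(q[:,2]<.14)]
y=np.cross(n,[np.cos(0),0,0]);
zz=n; xx=np.array([-n[0],-n[1],0]);xx-=xx@n*n;xx/=np.linalg.norm(xx); yy=np.cross(zz,xx)
s=np.c_[(t-c)@xx,(t-c)@yy]; o=np.argsort(s[:,1]); s=s[o]; t=t[o]
g=np.split(np.arange(len(s)),np.where(np.diff(s[:,1])>.012)[0]+1)
for i in g: print(len(i),s[i].min(0).round(3),s[i].max(0).round(3),t[i].mean(0).round(3))
print(xx,yy,zz)
E
```

```text
top
0.382 0.033 [23.3 21.3] 1.9
0.44 -0.142 [51.9 53.2] 45.5
0.437 -0.326 [84.2 54.3] 35.5
0.517 -0.646 [52.8 52.7] 27.0
0.614 -0.261 [54.5 54.3] 77.6
scene
0.616 -0.259 [55.6 57. ] 77.6
0.518 -0.644 [52.7 54.4] 25.1
0.442 -0.141 [53.9 50.1] 0.4
0.439 -0.325 [86.7 56.2] 35.8
-0.017 -0.096 [ 34.2 137.5] 79.6
0.001 0.094 [ 39.9 164.8] 86.2
plane [0.63437956 0.08541717 0.06177603] [-0.47697864 -0.05790356  0.87700545] 3894 yaw 6.921640533616472
90 [-0.055 -0.13 ] [-0.007 -0.083] [ 0.603 -0.026  0.079]
119 [-0.056 -0.019] [-0.007  0.029] [0.589 0.086 0.079]
182 [-0.056  0.078] [-0.007  0.158] [0.576 0.197 0.079]
[0.87061374 0.1056895  0.48048044] [-1.20511793e-01  9.92711896e-01  6.93889390e-18] [-0.47697864 -0.05790356  0.87700545]
```

```bash
cat >> h.py <<'E'
def tilt(yaw,a=30,flip=1): # tool z = -tin z; tool y along slope x
    a=np.radians(a); n=np.array([-np.sin(a)*np.cos(yaw),-np.sin(a)*np.sin(yaw),np.cos(a)])
    xx=np.array([np.cos(a)*np.cos(yaw),np.cos(a)*np.sin(yaw),np.sin(a)]); y=flip*xx; z=-n
    return np.stack([np.cross(y,z),y,z],1)
E
python3 - <<'E'
from h import *
from bench import r
o=r.get_obs()
for fl in (1,-1): go([.484,.075,.274],tilt(np.radians(6.9),30,fl),o)
E
```

```text
turn [-27.57 -14.78  55.37] n 7.7 shift mm [-547.4  115.5   38.3] n 13.4
turn [  17.28  -32.24 -119.93] n 16.7 shift mm [ 547.4 -115.5   38.3] n 13.4
```

Request:
{"fn": "arm_command", "kwargs": {
  "rows": [
    {"fingers": 1,"ax": -3.06,"ay": -1.64,"az": 6.15},
    {"ax": -3.06,"ay": -1.64,"az": 6.15},
    {"ax": -3.06,"ay": -1.64,"az": 6.15},
    {"ax": -3.06,"ay": -1.64,"az": 6.15},
    {"ax": -3.06,"ay": -1.64,"az": 6.15},
    {"ax": -3.06,"ay": -1.64,"az": 6.15},
    {"ax": -3.06,"ay": -1.64,"az": 6.15},
    {"ax": -3.06,"ay": -1.64,"az": 6.15},
    {"ax": -3.06,"ay": -1.64,"az": 6.15}
  ]
}}

```text
validation failed for argument at $.ro...
```

Request:
{"fn": "arm_command", "kwargs": {
  "rows": [
    {"x": -0.037,"y": 0.008,"z": 0.002},
    {"x": -0.037,"y": 0.008,"z": 0.002},
    {"x": -0.037,"y": 0.008,"z": 0.002},
    {"x": -0.037,"y": 0.008,"z": 0.002},
    {"x": -0.037,"y": 0.008,"z": 0.002},
    {"x": -0.037,"y": 0.008,"z": 0.002},
    {"x": -0.037,"y": 0.008,"z": 0.002},
    {"x": -0.037,"y": 0.008,"z": 0.002},
    {"x": -0.037,"y": 0.008,"z": 0.002},
    {"x": -0.037,"y": 0.008,"z": 0.002}
  ]
}}

```text
validation failed for argument at $.ro...
```

Request:
{"fn": "arm_command", "kwargs": {
  "rows": [
    {"x": -0.037,"y": 0.008,"z": 0.003},
    {"x": -0.037,"y": 0.008,"z": 0.003},
    {"x": -0.037,"y": 0.008,"z": 0.003},
    {"x": -0.037,"y": 0.008,"z": 0.003},
    {"x": -0.03,"y": 0.004,"z": 0.003},
    {}
  ]
}}

```text
validation failed for argument at $.ro...
```

Run:
```python
from h import *
from bench import r
o=r.get_obs(); print(o["clock"],o["joints"].round(2))
f=r.grab_frame("wrist"); cv2.imwrite("pics/w1.png",f["frame"][:,:,::-1]); np.savez("w1.npz",**f)
go([.484,.075,.274],tilt(np.radians(6.9)),o)
To=np.eye(4);To[:3,:3]=R.from_rotvec(o["orientation"]).as_matrix();To[:3,3]=o["tcp_pos"]
print((np.linalg.inv(To)@f["world_from_camera"]).round(3), f["K"][0])
```

```text
0.1 [-1.22  0.48  0.02  1.56 -0.01  1.11 -0.08]
turn [-27.57 -14.78  55.37] n 7.7 shift mm [-547.4  115.5   38.3] n 13.4
[[-0.    -0.951 -0.309  0.079]
 [ 1.    -0.    -0.    -0.   ]
 [ 0.    -0.309  0.951 -0.124]
 [ 0.     0.     0.     1.   ]] [328.37252368   0.         320.64367836]
```

View pics/w1.png

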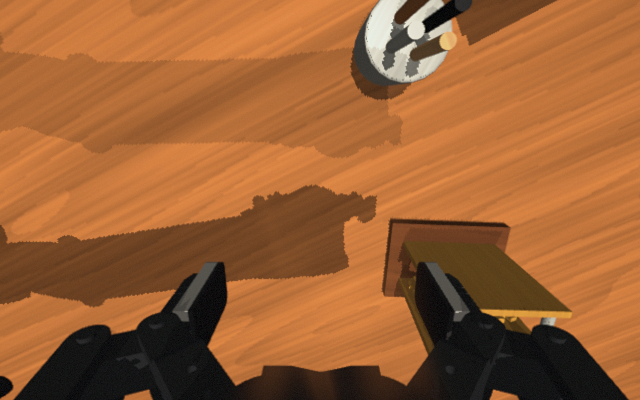

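The wrist picture shows only the bench below the start pose. The fingers are at the bottom, and every row needs all seven fields. I'm resending the moves.

Request:
{"fn": "arm_command", "kwargs": {
  "rows": [
    {"fingers": 1,"x": 0,"y": 0,"z": 0,"ax": -3.06,"ay": -1.64,"az": 6.15},
    {"fingers": 1,"x": 0,"y": 0,"z": 0,"ax": -3.06,"ay": -1.64,"az": 6.15},
    {"fingers": 1,"x": 0,"y": 0,"z": 0,"ax": -3.06,"ay": -1.64,"az": 6.15},
    {"fingers": 1,"x": 0,"y": 0,"z": 0,"ax": -3.06,"ay": -1.64,"az": 6.15},
    {"fingers": 1,"x": 0,"y": 0,"z": 0,"ax": -3.06,"ay": -1.64,"az": 6.15},
    {"fingers": 1,"x": 0,"y": 0,"z": 0,"ax": -3.06,"ay": -1.64,"az": 6.15},
    {"fingers": 1,"x": 0,"y": 0,"z": 0,"ax": -3.06,"ay": -1.64,"az": 6.15},
    {"fingers": 1,"x": 0,"y": 0,"z": 0,"ax": -3.06,"ay": -1.64,"az": 6.15},
    {"fingers": 1,"x": 0,"y": 0,"z": 0,"ax": -3.06,"ay": -1.64,"az": 6.15}
  ]
}}

```text
clock: 0.9
tcp_pos: [0.3, 0.6042, 0.2505]
orientation: [1.824, 2.046, 0.555]
contact_force: [0.5, 0.1, -0.6]
grip_width: 0.0851
gripper_force: 0.0
```

Request:
{"fn": "arm_command", "kwargs": {
  "rows": [
    {"fingers": 1,"x": -0.037,"y": 0.008,"z": 0.002,"ax": 0,"ay": 0,"az": 0},
    {"fingers": 1,"x": -0.037,"y": 0.008,"z": 0.002,"ax": 0,"ay": 0,"az": 0},
    {"fingers": 1,"x": -0.037,"y": 0.008,"z": 0.002,"ax": 0,"ay": 0,"az": 0},
    {"fingers": 1,"x": -0.037,"y": 0.008,"z": 0.002,"ax": 0,"ay": 0,"az": 0},
    {"fingers": 1,"x": -0.037,"y": 0.008,"z": 0.002,"ax": 0,"ay": 0,"az": 0},
    {"fingers": 1,"x": -0.037,"y": 0.008,"z": 0.002,"ax": 0,"ay": 0,"az": 0},
    {"fingers": 1,"x": -0.037,"y": 0.008,"z": 0.002,"ax": 0,"ay": 0,"az": 0},
    {"fingers": 1,"x": -0.037,"y": 0.008,"z": 0.002,"ax": 0,"ay": 0,"az": 0},
    {"fingers": 1,"x": -0.037,"y": 0.008,"z": 0.002,"ax": 0,"ay": 0,"az": 0},
    {"fingers": 1,"x": -0.037,"y": 0.008,"z": 0.002,"ax": 0,"ay": 0,"az": 0}
  ]
}}

```text
clock: 1.73
tcp_pos: [0.4236, 0.245, 0.2723]
orientation: [1.819, 2.053, 0.551]
contact_force: [1.5, -0.2, 1.0]
grip_width: 0.0853
gripper_force: 0.0
```

Request:
{"fn": "arm_command", "kwargs": {
  "rows": [
    {"fingers": 1,"x": -0.037,"y": 0.008,"z": 0.003,"ax": 0,"ay": 0,"az": 0},
    {"fingers": 1,"x": -0.037,"y": 0.008,"z": 0.003,"ax": 0,"ay": 0,"az": 0},
    {"fingers": 1,"x": -0.037,"y": 0.008,"z": 0.003,"ax": 0,"ay": 0,"az": 0},
    {"fingers": 1,"x": -0.037,"y": 0.008,"z": 0.003,"ax": 0,"ay": 0,"az": 0},
    {"fingers": 1,"x": -0.029,"y": 0.003,"z": 0.006,"ax": 0,"ay": 0,"az": 0},
    {"fingers": 1,"x": 0,"y": 0,"z": 0,"ax": 0,"ay": 0,"az": 0},
    {"fingers": 1,"x": 0,"y": 0,"z": 0,"ax": 0,"ay": 0,"az": 0}
  ]
}}

```text
clock: 2.32
tcp_pos: [0.4838, 0.0742, 0.2738]
orientation: [1.824, 2.049, 0.552]
contact_force: [-0.0, 0.5, 0.2]
grip_width: 0.0852
gripper_force: 0.0
```

Run:
```python
from h import *
from bench import r
o=r.get_obs(); print(o["clock"],o["joints"].round(2))
f=r.grab_frame("wrist"); cv2.imwrite("pics/w2.png",f["frame"][:,:,::-1]); np.savez("w2.npz",**f)
go([.484,.075,.274],tilt(np.radians(6.9)),o)
```

```text
2.3167 [-1.41 -0.3   0.92  2.35  0.77  0.59 -0.9 ]
turn [-0.03 -0.06 -0.26] n 0.0 shift mm [0.7 0.4 0. ] n 0.0
```

View pics/w2.png

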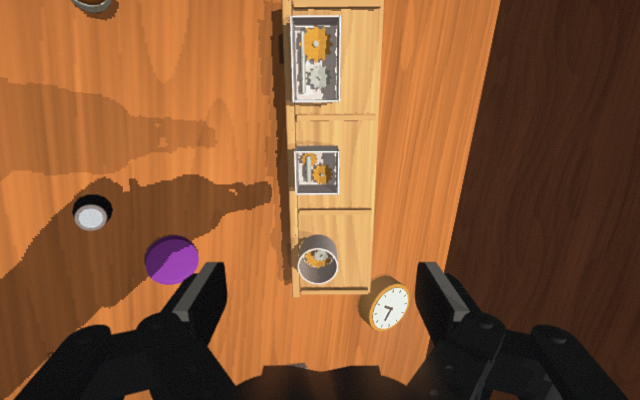

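The wrist view shows the rack with the oblong tin at (316,59), the square at (318,172) and the round at (318,260). Next I'll fit the board plane and the rims.

```bash
cat > rack.py <<'E'
from h import *
def rack(f,roi):
    P=cloud(f)[roi].reshape(-1,3); q=P[np.isfinite(P[:,0])]
    n=np.array([-.4966,-.0597,.866]); c=np.array([.6344,.0854,.0618])
    k=abs((q-c)@n)<.006
    for _ in range(6):
        b=q[k]; c=b.mean(0); n=np.linalg.svd(b-c,full_matrices=False)[2][2]; n*=np.sign(n[2]); k=abs((q-c)@n)<.002
    print("plane",n.round(4),"tilt",np.degrees(np.arccos(n[2])).round(2),k.sum())
    xx=np.array([-n[0],-n[1],0]);xx-=xx@n*n;xx/=np.linalg.norm(xx); yy=np.cross(n,xx)
    h=(q-c)@n; t=q[(h>.036)&(h<.046)]; s=np.c_[(t-c)@xx,(t-c)@yy]
    o=np.argsort(s[:,1]); s=s[o]; t=t[o]; hh=(t-c)@n
    for i in np.split(np.arange(len(s)),np.where(np.diff(s[:,1])>.012)[0]+1):
        if len(i)<40: continue
        (a,b),sz,ang=cv2.minAreaRect((s[i]*1000).astype(np.float32)); lo,hi=np.percentile(s[i],[1,99],axis=0)
        m=(lo+hi)/2; print(len(i),"rect",sz,round(ang,1),"size",((hi-lo)*1e3).round(1),"h",np.median(hh[i]).round(4),"ctr",(c+a/1e3*xx+b/1e3*yy+.04*n).round(4),(c+m[0]*xx+m[1]*yy+.04*n).round(4))
    return n,xx,yy
E
python3 - <<'E'
from rack import *
f=dict(np.load("w2.npz")); n,xx,yy=rack(f,np.s_[0:300,285:390]); print(np.degrees(np.arctan2(xx[1],xx[0])))
# rack yaw from right/back edge of board in image
g=cv2.Canny(f["frame"],60,150); g[:,:360]=0; g[:,392:]=0; g[290:]=0
l=cv2.HoughLinesP(g,1,np.pi/720,60,minLineLength=150,maxLineGap=15)
for x in l.reshape(-1,4)[:6]:
    w=pix(f,[x[:2],x[2:]],.08); d=w[0]-w[1]; print(x,np.degrees(np.arctan2(-d[0],d[1])))
P=cloud(f)
T=[(.603,-.026),(.589,.086),(.576,.197)]
E
```

```text
plane [-0.4884 -0.0603  0.8705] tilt 29.48 15386
293 rect (47.00876235961914, 48.21242141723633) 0.3 size [45.9 47.1] h 0.0392 ctr [ 0.602  -0.0245  0.082 ] [ 0.6024 -0.0246  0.0822]
406 rect (48.2192497253418, 47.51802444458008) 89.7 size [47.2 48. ] h 0.0391 ctr [0.5884 0.0862 0.0821] [0.5884 0.0863 0.0821]
618 rect (77.34567260742188, 48.2114143371582) 89.9 size [47.9 77.1] h 0.0392 ctr [0.575  0.1974 0.0823] [0.5751 0.1973 0.0823]
7.0363803997979835
[370 289 383   5] -172.99868886620678
```

Run:
```python
from h import *
from bench import r
o=r.get_obs()
go([.52,-.22,.26],down(np.radians(-12.4)),o)
```

```text
turn [29.7  -5.18 18.79] n 4.1 shift mm [-281.1   99.    14.1] n 7.2
```

Request:
{"fn": "arm_command", "kwargs": {
  "rows": [
    {"fingers": 1,"x": 0,"y": 0,"z": 0,"ax": 5.94,"ay": -1.04,"az": 3.76},
    {"fingers": 1,"x": 0,"y": 0,"z": 0,"ax": 5.94,"ay": -1.04,"az": 3.76},
    {"fingers": 1,"x": 0,"y": 0,"z": 0,"ax": 5.94,"ay": -1.04,"az": 3.76},
    {"fingers": 1,"x": 0,"y": 0,"z": 0,"ax": 5.94,"ay": -1.04,"az": 3.76},
    {"fingers": 1,"x": 0,"y": 0,"z": 0,"ax": 5.94,"ay": -1.04,"az": 3.76}
  ]
}}

```text
clock: 2.78
tcp_pos: [0.4673, 0.0767, 0.2862]
orientation: [2.386, 1.982, 0.063]
contact_force: [0.7, 0.9, -0.7]
grip_width: 0.0849
gripper_force: 0.0
```

Request:
{"fn": "arm_command", "kwargs": {
  "rows": [
    {"fingers": 1,"x": -0.035,"y": 0.0124,"z": 0.0018,"ax": 0,"ay": 0,"az": 0},
    {"fingers": 1,"x": -0.035,"y": 0.0124,"z": 0.0018,"ax": 0,"ay": 0,"az": 0},
    {"fingers": 1,"x": -0.035,"y": 0.0124,"z": 0.0018,"ax": 0,"ay": 0,"az": 0},
    {"fingers": 1,"x": -0.035,"y": 0.0124,"z": 0.0018,"ax": 0,"ay": 0,"az": 0},
    {"fingers": 1,"x": -0.035,"y": 0.0124,"z": 0.0018,"ax": 0,"ay": 0,"az": 0},
    {"fingers": 1,"x": -0.035,"y": 0.0124,"z": 0.0018,"ax": 0,"ay": 0,"az": 0},
    {"fingers": 1,"x": -0.035,"y": 0.0124,"z": 0.0018,"ax": 0,"ay": 0,"az": 0},
    {"fingers": 1,"x": -0.035,"y": 0.0124,"z": 0.0018,"ax": 0,"ay": 0,"az": 0},
    {"fingers": 1,"x": 0,"y": 0,"z": 0,"ax": 0,"ay": 0,"az": 0},
    {"fingers": 1,"x": 0,"y": 0,"z": 0,"ax": 0,"ay": 0,"az": 0}
  ]
}}

```text
clock: 3.62
tcp_pos: [0.4554, -0.2037, 0.3085]
orientation: [2.364, 1.95, 0.111]
contact_force: [-0.0, 0.9, -0.0]
grip_width: 0.0856
gripper_force: 0.0
```

```bash
cat >> h.py <<'E'
def show(L):
    for l in L: print(np.round(l[0],4),np.round(l[1],4),np.round(l[2],1),round(l[3],1))
E
python3 - <<'E'
from h import *
from bench import r
o=r.get_obs(); print(o["clock"],o["joints"].round(2),o["tcp_pos"],o["orientation"])
f=r.grab_frame("wrist"); cv2.imwrite("pics/w3.png",f["frame"][:,:,::-1]); np.savez("w3.npz",**f)
show(lids(f,150))
E
```

```text
3.6167 [-1.33 -0.34  1.45  2.01  0.38  1.09 -0.22] [ 0.45540467 -0.20367677  0.30846837] [2.36378806 1.9503485  0.11131251]
0.4374 -0.3259 [85.4 55. ] 35.3
0.615 -0.2604 [54.7 55.5] 77.5
0.3347 -0.1599 [74.5  5.5] 85.1
0.4411 -0.1403 [53.7 54.2] 32.5
```

View pics/w3.png

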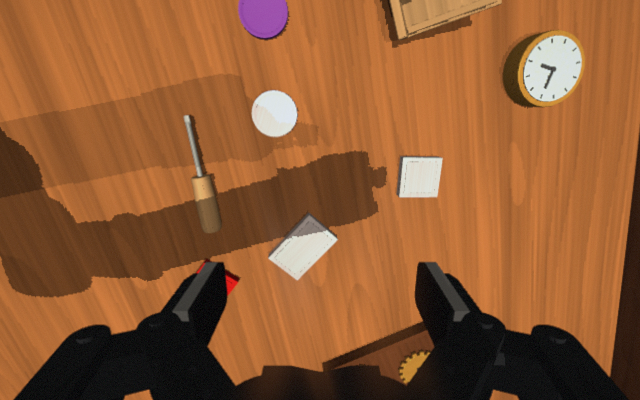

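The frame shows the square lid at (420,177), the oblong at (303,247) and the round at (275,114), all fitted cleanly. J2 and J3 are at their limits, so I'll move outward towards the square lid and watch the joints.

Run:
```python
from h import *
from bench import r
o=r.get_obs()
go([.615,-.2604,.12],down(np.radians(-12.5)),o)
```

```text
turn [ 5.92 -0.55  1.66] n 0.8 shift mm [-22.  168.3 188.2] n 6.1
```

Request:
{"fn": "arm_command", "kwargs": {
  "rows": [
    {"fingers": 1,"x": -0.003,"y": 0.028,"z": 0,"ax": 0,"ay": 0,"az": 0},
    {"fingers": 1,"x": -0.003,"y": 0.028,"z": 0.01,"ax": 0,"ay": 0,"az": 0},
    {"fingers": 1,"x": -0.003,"y": 0.028,"z": 0.02,"ax": 1,"ay": 0,"az": 0},
    {"fingers": 1,"x": -0.003,"y": 0.028,"z": 0.02,"ax": 1,"ay": 0,"az": 0},
    {"fingers": 1,"x": -0.003,"y": 0.028,"z": 0.02,"ax": 1,"ay": 0,"az": 0},
    {"fingers": 1,"x": -0.003,"y": 0.028,"z": 0.02,"ax": 1,"ay": 0,"az": 0},
    {"fingers": 1,"x": 0,"y": 0,"z": 0.02,"ax": 1,"ay": -0.5,"az": 1},
    {"fingers": 1,"x": 0,"y": 0,"z": 0,"ax": 0,"ay": 0,"az": 0}
  ]
}}

```text
clock: 4.33
tcp_pos: [0.4735, -0.1889, 0.3041]
orientation: [2.34, 1.897, 0.101]
contact_force: [-0.7, 0.1, -1.2]
grip_width: 0.0853
gripper_force: 0.0
```

Run:
```python
from h import *
from bench import r
o=r.get_obs(); print(o["joints"].round(2),o["tcp_pos"])
go([.615,-.2604,.12],down(np.radians(-12.5)),o)
```

```text
[-1.4  -0.34  1.45  2.02  0.44  1.06 -0.33] [ 0.4735252  -0.18889906  0.30414699]
turn [8.11 1.57 0.54] n 1.1 shift mm [-39.2 153.6 184.1] n 5.8
```

Run:
```python
from h import *
from bench import r
o=r.get_obs()
go([.40,.40,.30],down(np.radians(-12.5)),o)
```

```text
turn [8.11 1.57 0.54] n 1.1 shift mm [ 559.  -199.2    4.1] n 14.2
```

Request:
{"fn": "arm_command", "kwargs": {
  "rows": [
    {"fingers": 1,"x": 0.037,"y": -0.0133,"z": 0,"ax": 0,"ay": 0,"az": 0},
    {"fingers": 1,"x": 0.037,"y": -0.0133,"z": 0,"ax": 0,"ay": 0,"az": 0},
    {"fingers": 1,"x": 0.037,"y": -0.0133,"z": 0,"ax": 0,"ay": 0,"az": 0},
    {"fingers": 1,"x": 0.037,"y": -0.0133,"z": 0,"ax": 0,"ay": 0,"az": 0},
    {"fingers": 1,"x": 0.037,"y": -0.0133,"z": 0,"ax": 0,"ay": 0,"az": 0},
    {"fingers": 1,"x": 0.037,"y": -0.0133,"z": 0,"ax": 1,"ay": 0,"az": 0},
    {"fingers": 1,"x": 0.037,"y": -0.0133,"z": 0,"ax": 1,"ay": 0,"az": 0},
    {"fingers": 1,"x": 0.037,"y": -0.0133,"z": 0,"ax": 1,"ay": 0,"az": 0},
    {"fingers": 1,"x": 0.037,"y": -0.0133,"z": 0,"ax": 1,"ay": 0,"az": 0},
    {"fingers": 1,"x": 0.037,"y": -0.0133,"z": 0,"ax": 1,"ay": 0,"az": 0}
  ]
}}

```text
clock: 5.17
tcp_pos: [0.4236, 0.2009, 0.279]
orientation: [2.394, 1.938, 0.023]
contact_force: [0.9, 0.5, 1.1]
grip_width: 0.0854
gripper_force: 0.0
```

Request:
{"fn": "arm_command", "kwargs": {
  "rows": [
    {"fingers": 1,"x": 0.037,"y": -0.0133,"z": 0,"ax": 1,"ay": 0,"az": 0},
    {"fingers": 1,"x": 0.037,"y": -0.0133,"z": 0,"ax": 1,"ay": 0,"az": 0},
    {"fingers": 1,"x": 0.037,"y": -0.0133,"z": 0,"ax": 1,"ay": 0,"az": 0},
    {"fingers": 1,"x": 0.037,"y": -0.0133,"z": 0,"ax": 0,"ay": 0,"az": 0},
    {"fingers": 1,"x": 0.037,"y": -0.0133,"z": 0,"ax": 0,"ay": 0,"az": 0}
  ]
}}

```text
clock: 5.58
tcp_pos: [0.3976, 0.3955, 0.2719]
orientation: [2.426, 1.961, -0.028]
contact_force: [0.9, 0.1, -0.1]
grip_width: 0.0852
gripper_force: 0.0
```

Run:
```python
from h import *
from bench import r
o=r.get_obs(); print(o["joints"].round(2),o["tcp_pos"])
go([.55,.50,.30],down(np.radians(-12.5)),o)
go([.55,.50,.30],down(np.radians(42)),o)
```

```text
[-1.57  0.36  0.86  1.84 -0.28  1.1  -0.82] [0.39760857 0.39545124 0.27188588]
turn [0.33 1.6  0.41] n 0.2 shift mm [135.1 126.2 -28.1] n 4.5
turn [ -0.45   1.63 -54.08] n 7.6 shift mm [-24.3 183.2 -28.1] n 4.5
```

Request:
{"fn": "arm_command", "kwargs": {
  "rows": [
    {"fingers": 1,"x": 0,"y": 0,"z": 0,"ax": 0,"ay": 0,"az": -6.9},
    {"fingers": 1,"x": 0,"y": 0,"z": 0,"ax": 0,"ay": 0,"az": -6.9},
    {"fingers": 1,"x": 0,"y": 0,"z": 0,"ax": 0,"ay": 0,"az": -6.9},
    {"fingers": 1,"x": 0,"y": 0,"z": 0,"ax": 0,"ay": 0,"az": -6.9},
    {"fingers": 1,"x": 0,"y": 0.03,"z": 0,"ax": 0,"ay": 0,"az": -6.9},
    {"fingers": 1,"x": 0,"y": 0.036,"z": 0,"ax": 0,"ay": 0,"az": -6.9},
    {"fingers": 1,"x": 0,"y": 0.036,"z": 0,"ax": 0,"ay": 0,"az": -6.9},
    {"fingers": 1,"x": 0,"y": 0.036,"z": 0,"ax": 0,"ay": 0,"az": -6.9},
    {"fingers": 1,"x": 0,"y": 0.036,"z": 0,"ax": 0,"ay": 0,"az": 0},
    {"fingers": 1,"x": 0,"y": 0.036,"z": 0,"ax": 0,"ay": 0,"az": 0}
  ]
}}

```text
clock: 6.42
tcp_pos: [0.5747, 0.5038, 0.2687]
orientation: [1.246, 2.873, -0.041]
contact_force: [-0.2, 0.4, 0.6]
grip_width: 0.0854
gripper_force: 0.0
```

Request:
{"fn": "arm_command", "kwargs": {
  "rows": [
    {"fingers": 1,"x": -0.039,"y": 0,"z": 0,"ax": 0,"ay": 0,"az": 2.9},
    {"fingers": 1,"x": -0.039,"y": 0,"z": 0,"ax": 0,"ay": 0,"az": 2.9},
    {"fingers": 1,"x": -0.039,"y": 0,"z": 0,"ax": 0,"ay": 0,"az": 2.9},
    {"fingers": 1,"x": -0.039,"y": 0,"z": 0,"ax": 0,"ay": 0,"az": 2.9},
    {"fingers": 1,"x": -0.039,"y": 0,"z": 0,"ax": 0,"ay": 0,"az": 2.9},
    {"fingers": 1,"x": -0.039,"y": 0,"z": 0,"ax": 0,"ay": 0,"az": 2.9}
  ]
}}

```text
clock: 6.92
tcp_pos: [0.7106, 0.313, 0.2738]
orientation: [1.666, 2.646, -0.038]
contact_force: [0.4, -0.4, -0.5]
grip_width: 0.0855
gripper_force: 0.0
```

Run:
```python
from h import *
from bench import r
o=r.get_obs(); print(o["joints"].round(2),o["tcp_pos"])
M=R.from_rotvec(o["orientation"]).as_matrix(); p=o["tcp_pos"]; print("r",np.hypot(*p[:2]),"az",np.degrees(np.arctan2(p[1],p[0])),"tool y yaw",np.degrees(np.arctan2(M[1,1],M[0,1])),M[:,2])
```

```text
[-0.86  0.72  0.65  1.26 -0.4   1.31  0.22] [0.7105893  0.31299134 0.27375381]
r 0.7764668284779856 az 23.771921102595826 tool y yaw 25.601814257973572 [-7.42880532e-04 -2.82757356e-02 -9.99599885e-01]
```

Request:
{"fn": "arm_command", "kwargs": {
  "rows": [
    {"fingers": 1,"x": -0.039,"y": 0,"z": 0,"ax": 0,"ay": 0,"az": 2.9},
    {"fingers": 1,"x": -0.039,"y": 0,"z": 0,"ax": 0,"ay": 0,"az": 2.9},
    {"fingers": 1,"x": -0.039,"y": 0,"z": 0,"ax": 0,"ay": 0,"az": 2.9},
    {"fingers": 1,"x": -0.039,"y": 0,"z": 0,"ax": 0,"ay": 0,"az": 2.9},
    {"fingers": 1,"x": -0.039,"y": 0,"z": 0,"ax": 0,"ay": 0,"az": 2.9},
    {"fingers": 1,"x": -0.039,"y": 0,"z": 0,"ax": 0,"ay": 0,"az": 2.9},
    {"fingers": 1,"x": -0.039,"y": 0,"z": 0,"ax": 0,"ay": 0,"az": 2.9},
    {"fingers": 1,"x": -0.039,"y": 0,"z": 0,"ax": 0,"ay": 0,"az": 2.9},
    {"fingers": 1,"x": -0.039,"y": 0,"z": 0,"ax": 0,"ay": 0,"az": 2.9},
    {"fingers": 1,"x": -0.039,"y": 0,"z": 0,"ax": 0,"ay": 0,"az": 2.9}
  ]
}}

```text
clock: 7.75
tcp_pos: [0.7943, -0.0636, 0.2842]
orientation: [2.272, 2.141, -0.031]
contact_force: [-0.1, -0.3, -0.1]
grip_width: 0.0855
gripper_force: 0.0
```

Request:
{"fn": "arm_command", "kwargs": {
  "rows": [
    {"fingers": 1,"x": -0.039,"y": 0,"z": 0,"ax": 0,"ay": 0,"az": 2.9},
    {"fingers": 1,"x": -0.039,"y": 0,"z": 0,"ax": 0,"ay": 0,"az": 2.9},
    {"fingers": 1,"x": -0.039,"y": 0,"z": 0,"ax": 0,"ay": 0,"az": 2.9},
    {"fingers": 1,"x": -0.039,"y": 0,"z": 0,"ax": 0,"ay": 0,"az": 2.9},
    {"fingers": 1,"x": -0.039,"y": 0,"z": 0,"ax": 0,"ay": 0,"az": 2.9},
    {"fingers": 1,"x": 0,"y": 0,"z": 0,"ax": 0,"ay": 0,"az": 0}
  ]
}}

```text
clock: 8.25
tcp_pos: [0.7579, -0.2661, 0.2906]
orientation: [2.531, 1.817, -0.036]
contact_force: [-1.4, -2.4, 0.5]
grip_width: 0.0854
gripper_force: 0.0
```

Run:
```python
from h import *
from bench import r
o=r.get_obs(); print(o["joints"].round(2),o["tcp_pos"])
go([.615,-.2604,.10],down(np.radians(-12.5)),o)
```

```text
[-0.16  0.8   0.82  1.17 -0.53  1.38  0.26] [ 0.75792036 -0.26608422  0.29059733]
turn [ 0.33  1.94 -6.17] n 0.9 shift mm [ -25.4 -140.8  190.6] n 5.7
```

Request:
{"fn": "arm_command", "kwargs": {
  "rows": [
    {"fingers": 1,"x": 0,"y": 0,"z": 0,"ax": 0.33,"ay": 1.94,"az": -6.17},
    {"fingers": 1,"x": -0.0042,"y": -0.0235,"z": 0.0318,"ax": 0,"ay": 0,"az": 0},
    {"fingers": 1,"x": -0.0042,"y": -0.0235,"z": 0.0318,"ax": 0,"ay": 0,"az": 0},
    {"fingers": 1,"x": -0.0042,"y": -0.0235,"z": 0.0318,"ax": 0,"ay": 0,"az": 0},
    {"fingers": 1,"x": -0.0042,"y": -0.0235,"z": 0.0318,"ax": 0,"ay": 0,"az": 0},
    {"fingers": 1,"x": -0.0042,"y": -0.0235,"z": 0.0318,"ax": 0,"ay": 0,"az": 0},
    {"fingers": 1,"x": -0.0042,"y": -0.0235,"z": 0.0318,"ax": 0,"ay": 0,"az": 0},
    {"fingers": 1,"x": 0,"y": 0,"z": 0,"ax": 0,"ay": 0,"az": 0}
  ]
}}

```text
clock: 8.92
tcp_pos: [0.6118, -0.2471, 0.0922]
orientation: [-2.425, -1.971, 0.002]
contact_force: [-1.0, 0.4, -0.1]
grip_width: 0.0855
gripper_force: 0.0
```

Run:
```python
from h import *
from bench import r
o=r.get_obs(); print(o["joints"].round(2),o["tcp_pos"])
f=r.grab_frame("wrist"); show(lids(f,150))
go([.615,-.2604,.020],down(np.radians(-12.5)),o)
```

```text
[-0.17  0.74  0.7   1.74 -0.6   0.9   0.58] [ 0.61175488 -0.24709086  0.09215098]
0.4505 -0.2959 [29.6 20.4] 35.7
0.6132 -0.2689 [38.5 54.4] 77.5
0.4497 -0.1453 [54.9 36.2] 61.8
turn [-0.77 -0.51  0.71] n 0.1 shift mm [-12.3   6.   72.2] n 1.8
```

Request:
{"fn": "arm_command", "kwargs": {
  "rows": [
    {"fingers": 1,"x": -0.0123,"y": 0.006,"z": 0.022,"ax": -0.77,"ay": -0.51,"az": 0.71},
    {"fingers": 1,"x": 0,"y": 0,"z": 0.025,"ax": 0,"ay": 0,"az": 0},
    {"fingers": 1,"x": 0,"y": 0,"z": 0.025,"ax": 0,"ay": 0,"az": 0},
    {"fingers": 1,"x": 0,"y": 0,"z": 0,"ax": 0,"ay": 0,"az": 0}
  ]
}}

```text
clock: 9.3
tcp_pos: [0.624, -0.2609, 0.0233]
orientation: [2.44, 1.966, 0.009]
contact_force: [-0.7, 0.4, -0.2]
grip_width: 0.0859
gripper_force: 0.0
```

Run:
```python
from h import *
from bench import r
o=r.get_obs()
go([.615,-.2604,.020],down(np.radians(-12.5)),o)
```

```text
turn [0.56 0.02 0.23] n 0.1 shift mm [-1.5 -8.8  3.3] n 0.2
```

Request:
{"fn": "arm_command", "kwargs": {
  "rows": [
    {"fingers": 1,"x": -0.0015,"y": -0.0088,"z": 0.0033,"ax": 0.5,"ay": 0,"az": 0.2},
    {"fingers": 1,"x": 0,"y": 0,"z": 0,"ax": 0,"ay": 0,"az": 0},
    {"fingers": 1,"x": 0,"y": 0,"z": 0,"ax": 0,"ay": 0,"az": 0}
  ]
}}

```text
clock: 9.55
tcp_pos: [0.6165, -0.263, 0.0254]
orientation: [2.445, 1.959, 0.005]
contact_force: [-0.1, -0.3, 0.6]
grip_width: 0.0854
gripper_force: 0.0
```

Run:
```python
from h import *
from bench import r
o=r.get_obs()
go([.615,-.2604,.020],down(np.radians(-12.5)),o)
```

```text
turn [ 0.48  0.14 -0.09] n 0.1 shift mm [ 2.2 -2.   5.4] n 0.1
```

Request:
{"fn": "arm_command", "kwargs": {
  "rows": [
    {"fingers": 1,"x": 0.0022,"y": -0.002,"z": 0.005,"ax": 0.4,"ay": 0,"az": 0},
    {"fingers": 1,"x": 0,"y": 0,"z": 0,"ax": 0,"ay": 0,"az": 0},
    {"fingers": 1,"x": 0,"y": 0,"z": 0,"ax": 0,"ay": 0,"az": 0}
  ]
}}

```text
clock: 9.8
tcp_pos: [0.6148, -0.2592, 0.0191]
orientation: [2.45, 1.965, -0.002]
contact_force: [0.5, 0.3, -0.4]
grip_width: 0.0857
gripper_force: 0.0
```

Request:
{"fn": "arm_command", "kwargs": {
  "rows": [
    {"fingers": 1,"x": 0,"y": 0,"z": 0,"ax": 0,"ay": 0,"az": 0}
  ]
}}

```text
clock: 9.88
tcp_pos: [0.6147, -0.2595, 0.0191]
orientation: [2.45, 1.965, -0.002]
contact_force: [0.0, -0.2, -0.2]
grip_width: 0.0855
gripper_force: 0.0
```

Run:
```python
from h import *
from bench import r
o=r.get_obs()
go([.615,-.2604,.020],down(np.radians(-12.5)),o)
```

```text
turn [-0.    0.1  -0.05] n 0.0 shift mm [-0.8  0.4 -0.9] n 0.0
```

Positioned. Now I'll close and lift slightly, then look.

Request:
{"fn": "arm_command", "kwargs": {
  "grip_force": 40,
  "rows": [
    {"fingers": -1,"x": -0.0008,"y": 0,"z": 0,"ax": 0,"ay": 0,"az": 0},
    {"fingers": -1,"x": 0,"y": 0,"z": 0,"ax": 0,"ay": 0,"az": 0},
    {"fingers": -1,"x": 0,"y": 0,"z": 0,"ax": 0,"ay": 0,"az": 0},
    {"fingers": -1,"x": 0,"y": 0,"z": 0,"ax": 0,"ay": 0,"az": 0},
    {"fingers": -1,"x": 0,"y": 0,"z": 0,"ax": 0,"ay": 0,"az": 0},
    {"fingers": -1,"x": 0,"y": 0,"z": 0,"ax": 0,"ay": 0,"az": 0}
  ]
}}

```text
clock: 10.38
tcp_pos: [0.6144, -0.2609, 0.0191]
orientation: [2.451, 1.964, -0.003]
contact_force: [-0.8, -0.5, 5.1]
grip_width: 0.0538
gripper_force: 42.6
```

Request:
{"fn": "arm_command", "kwargs": {
  "rows": [
    {"fingers": -1,"x": 0,"y": 0,"z": -0.03,"ax": 0,"ay": 0,"az": 0},
    {"fingers": -1,"x": 0,"y": 0,"z": -0.04,"ax": 0,"ay": 0,"az": 0},
    {"fingers": -1,"x": 0,"y": 0,"z": -0.04,"ax": 0,"ay": 0,"az": 0},
    {"fingers": -1,"x": 0,"y": 0,"z": -0.04,"ax": 0,"ay": 0,"az": 0},
    {"fingers": -1,"x": 0,"y": 0,"z": -0.03,"ax": 0,"ay": 0,"az": 0},
    {"fingers": -1,"x": 0,"y": 0,"z": 0,"ax": 0,"ay": 0,"az": 0},
    {"fingers": -1,"x": 0,"y": 0,"z": 0,"ax": 0,"ay": 0,"az": 0}
  ]
}}

```text
clock: 10.97
tcp_pos: [0.6152, -0.2605, 0.2004]
orientation: [2.449, 1.963, 0.001]
contact_force: [-0.3, 1.1, -1.0]
grip_width: 0.0535
gripper_force: 42.5
```

Run:
```python
from h import *
from bench import r
o=r.get_obs(); print(o["joints"].round(2))
f=r.grab_frame("wrist"); cv2.imwrite("pics/w4.png",f["frame"][:,:,::-1]); np.savez("w4.npz",**f,pos=o["tcp_pos"],rot=o["orientation"])
T=np.array([.5884,.0862,.082]); Rt=tilt(np.radians(7)); n=-Rt[:,2]
go(T+.06*n,Rt,o)
```

```text
[-0.22  0.63  0.8   1.66 -0.5   1.06  0.51]
turn [-29.56   5.24 -19.08] n 4.1 shift mm [347.4 -45.6  50.3] n 8.5
```

View pics/w4.png

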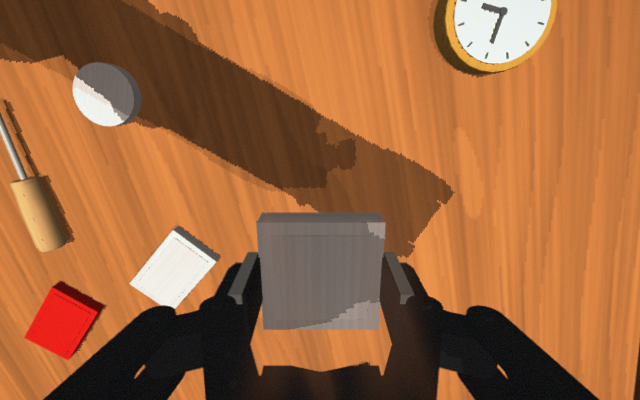

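The lid is held squarely between the pads, with its top face at columns 258–384 and rows 220–328. I'll measure it in the tool frame.

```bash
cat >> h.py <<'E'
def inhand(f,pos,rot):
    P=(cloud(f).reshape(-1,3)-pos)@R.from_rotvec(rot).as_matrix()
    k=(abs(P[:,1])<.02)&(abs(P[:,0])<.06)&(P[:,2]>-.02)&(P[:,2]<.03); P=P[k]
    h,e=np.histogram(P[:,2],bins=np.arange(-.02,.03,.001)); z0=e[h.argmax()]+.0005
    t=P[abs(P[:,2]-z0)<.004]; A=np.c_[t[:,:2],np.ones(len(t))]; c=np.linalg.lstsq(A,t[:,2],rcond=None)[0]
    zt=np.median(t[:,2]); u=t[abs(t[:,2]-zt)<.0025]
    q=f["frame"][...].reshape(-1,3)[k]
    print("top z",zt.round(4),"slopes deg",np.degrees(c[:2]).round(2),"x ext",np.percentile(u[:,0],[.5,99.5]).round(4),"centre x",np.percentile(u[:,0],[.5,99.5]).mean().round(4), "zmax", P[P[:,0]>.02][:,2].max().round(4))
E
python3 - <<'E'
from h import *
f=dict(np.load("w4.npz")); inhand(f,f["pos"],f["rot"])
# edge rows mapped to top plane
E
```

```text
top z 0.0059 slopes deg [ 0.24 -0.07] x ext [-0.0275  0.0278] centre x 0.0001 zmax 0.0197
```

Request:
{"fn": "arm_command", "kwargs": {
  "rows": [
    {"fingers": -1,"x": 0.0385,"y": -0.005,"z": 0,"ax": 0,"ay": 0,"az": 0},
    {"fingers": -1,"x": 0.0385,"y": -0.005,"z": 0,"ax": 0,"ay": 0,"az": -3},
    {"fingers": -1,"x": 0.0385,"y": -0.003,"z": 0,"ax": 0,"ay": 0,"az": -3},
    {"fingers": -1,"x": 0.0385,"y": -0.001,"z": 0,"ax": 0,"ay": 0,"az": -3},
    {"fingers": -1,"x": 0.0385,"y": 0,"z": 0,"ax": 0,"ay": 0,"az": -3},
    {"fingers": -1,"x": 0.0385,"y": 0,"z": 0,"ax": 0,"ay": 0,"az": -3},
    {"fingers": -1,"x": 0.0385,"y": 0,"z": 0,"ax": 0,"ay": 0,"az": -3},
    {"fingers": -1,"x": 0.0385,"y": 0,"z": 0,"ax": 0,"ay": 0,"az": 0},
    {"fingers": -1,"x": 0.02,"y": 0,"z": 0,"ax": 0,"ay": 0,"az": 0},
    {"fingers": -1,"x": 0,"y": 0,"z": 0,"ax": 0,"ay": 0,"az": 0}
  ]
}}

```text
clock: 11.85
tcp_pos: [0.622, 0.0756, 0.195]
orientation: [-2.099, -2.331, 0.006]
contact_force: [1.2, 1.0, -1.0]
grip_width: 0.0536
gripper_force: 42.5
```

Run:
```python
from h import *
from bench import r
o=r.get_obs(); print(o["joints"].round(2))
T=np.array([.5884,.0862,.082]); Rt=tilt(np.radians(7)); n=-Rt[:,2]
go(T+.06*n,Rt,o)
```

```text
[-0.74  0.55  0.73  1.76 -0.43  1.    0.26]
turn [-30.35   0.19  -1.02] n 4.2 shift mm [ 14.6 -84.3  21.8] n 2.1
```

Request:
{"fn": "arm_command", "kwargs": {
  "rows": [
    {"fingers": -1,"x": 0,"y": 0,"z": 0,"ax": -6.07,"ay": 0.04,"az": -0.2},
    {"fingers": -1,"x": 0,"y": 0,"z": 0,"ax": -6.07,"ay": 0.04,"az": -0.2},
    {"fingers": -1,"x": 0,"y": 0,"z": 0,"ax": -6.07,"ay": 0.04,"az": -0.2},
    {"fingers": -1,"x": 0,"y": 0,"z": 0,"ax": -6.07,"ay": 0.04,"az": -0.2},
    {"fingers": -1,"x": 0,"y": 0,"z": 0,"ax": -6.07,"ay": 0.04,"az": -0.2},
    {"fingers": -1,"x": 0.005,"y": -0.028,"z": 0.007,"ax": 0,"ay": 0,"az": 0},
    {"fingers": -1,"x": 0.005,"y": -0.028,"z": 0.007,"ax": 0,"ay": 0,"az": 0},
    {"fingers": -1,"x": 0.0046,"y": -0.028,"z": 0.007,"ax": 0,"ay": 0,"az": 0},
    {"fingers": -1,"x": 0,"y": 0,"z": 0,"ax": 0,"ay": 0,"az": 0},
    {"fingers": -1,"x": 0,"y": 0,"z": 0,"ax": 0,"ay": 0,"az": 0}
  ]
}}

```text
clock: 12.68
tcp_pos: [0.5846, 0.0736, 0.1594]
orientation: [1.828, 2.052, 0.545]
contact_force: [-0.2, -0.6, -0.3]
grip_width: 0.054
gripper_force: 42.9
```

Run:
```python
from rack import *
from bench import r
o=r.get_obs(); print(o["joints"].round(2))
f=r.grab_frame("wrist"); cv2.imwrite("pics/w5.png",f["frame"][:,:,::-1]); np.savez("w5.npz",**f,pos=o["tcp_pos"],rot=o["orientation"])
T=np.array([.5884,.0862,.082]); Rt=tilt(np.radians(7)); n=-Rt[:,2]
go(T+.03*n,Rt,o)
inhand(f,o["tcp_pos"],o["orientation"])
```

```text
[-0.82  0.34  0.66  2.25 -0.99  0.17  0.81]
turn [-0.38  0.05 -0.39] n 0.1 shift mm [ 12.  -34.1  39.7] n 1.3
top z 0.0057 slopes deg [ 0.29 -0.1 ] x ext [-0.0274  0.0276] centre x 0.0001 zmax 0.0199
```

View pics/w5.png

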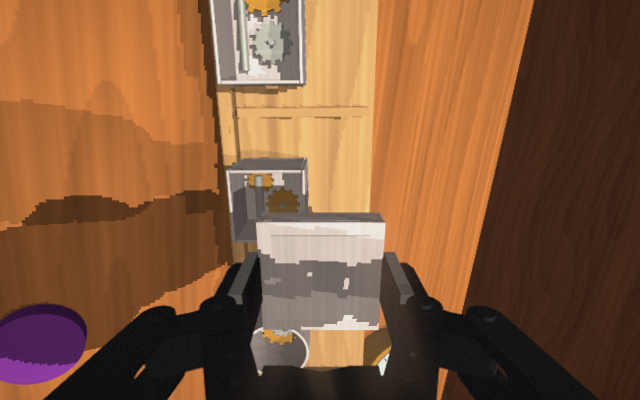

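The frame shows the held lid at rows 213–330 and the square tin at (267,205). The arm stopped because J6 is at its limit (0.17), so I need a kinematic model to choose an elbow swivel. I'll fit one from the poses logged so far.

```bash
cat > kin.py <<'E'
import numpy as np, itertools
from scipy.optimize import least_squares
from scipy.spatial.transform import Rotation as R
D=[([-1.21811674,0.47774172,0.02232859,1.55634639,-0.01150231,1.10930224,-0.08308396],[0.29991239,0.60415146,0.24940897],[-7.17270167e-01,-3.05833723e+00,2.58822381e-03]),
([-1.41,-.3,.92,2.35,.77,.59,-.9],[.4838,.0742,.2738],[1.824,2.049,.552]),
([-1.33,-.34,1.45,2.01,.38,1.09,-.22],[.4554,-.2037,.3085],[2.364,1.95,.111]),
([-1.4,-.34,1.45,2.02,.44,1.06,-.33],[.4735,-.1889,.3041],[2.34,1.897,.101]),
([-1.57,.36,.86,1.84,-.28,1.1,-.82],[.3976,.3955,.2719],[2.426,1.961,-.028]),
([-.86,.72,.65,1.26,-.4,1.31,.22],[.7106,.313,.2738],[1.666,2.646,-.038]),
([-.16,.8,.82,1.17,-.53,1.38,.26],[.7579,-.2661,.2906],[2.531,1.817,-.036]),
([-.17,.74,.7,1.74,-.6,.9,.58],[.6118,-.2471,.0922],[-2.425,-1.971,.002]),
([-.22,.63,.8,1.66,-.5,1.06,.51],[.6152,-.2605,.2004],[2.449,1.963,.001]),
([-.74,.55,.73,1.76,-.43,1.,.26],[.622,.0756,.195],[-2.099,-2.331,.006]),
([-.82,.34,.66,2.25,-.99,.17,.81],[.5846,.0736,.1594],[1.828,2.052,.545])]
def fk(q,s,p):
    # p: psi, phi, d1, L1, L2, L3, offsets (y,x)
    M=R.from_euler('z',p[0]); x=np.array([0,0,0.])
    off=[None]*7
    T=[[p[6],p[7],p[2]],[0,p[8],0],[p[9],p[10],p[3]],[0,p[11],0],[p[12],p[13],p[4]],[0,p[14],0],[0,0,p[5]]]
    for i in range(7):
        M=M*R.from_euler('z' if i%2==0 else 'y',s[i]*q[i]); x=x+M.apply(T[i])
    return x,M*R.from_euler('z',p[1])
def fit():
    best=None
    for s1,s3,s5,s7 in itertools.product([1,-1],repeat=4):
        s=[s1,1,s3,1,s5,1,s7]
        def ro(a): return np.concatenate([(R.from_rotvec(w).inv()*fk(q,s,np.r_[a,np.zeros(13)])[1]).as_rotvec() for q,_,w in D])
        for a0 in itertools.product([0,1.57,3.14,-1.57],repeat=2):
            z=least_squares(ro,a0)
            if best is None or z.cost<best[0]: best=(z.cost,s,z.x)
    s=best[1]
    def f(p):
        o=[]
        for q,x,w in D:
            a,M=fk(q,s,p); o+=[(a-x)/.005,(R.from_rotvec(w).inv()*M).as_rotvec()/.01]
        return np.concatenate(o+[p[6:]*2])
    z=least_squares(f,np.r_[best[2],.3,.4,.4,.2,np.zeros(9)])
    return best,s,z.x,f(z.x)
if __name__=="__main__":
    b,s,p,e=fit(); print(b[0],s,p.round(3)); print((e[:-9].reshape(-1,6)*[5,5,5,10,10,10]).round(1))
    np.savez("kin.npz",s=s,p=p)
E
python3 kin.py
```

```text
0.00023218925690223378 [-1, 1, -1, 1, -1, 1, -1] [-2.000e-03  1.569e+00  2.890e-01  5.430e-01  4.760e-01  3.070e-01
  1.000e-03 -1.500e-02 -1.500e-02 -2.000e-03 -1.600e-02 -1.600e-02
  3.000e-03 -1.000e-03 -1.000e-03]
[[ 0.8  0.8 -0.1  0.   0.  -0.3]
 [-0.4 -0.1 -0.7 -2.6  0.9 -5.2]
 [-0.4 -1.7 -0.3 -4.4  0.6 -3.6]
 [ 1.1  2.4  1.5 -1.9  4.6 -9.7]
 [-1.9 -3.4 -0.1  1.4 -2.7  1.1]
 [-1.   0.8 -2.1  5.2  2.4  0.8]
 [ 2.7  3.2 -1.6  5.1  0.3  1.6]
 [-3.  -3.3  1.2 -3.8  1.3  8.1]
 [-0.6 -4.5  2.1 -4.1 -5.4  1.3]
 [ 1.   3.  -0.1 -3.5  1.4 -0.1]
 [ 0.4  1.   0.3 -3.9 -3.5  6. ]]
```

```bash
cat >> kin.py <<'E'
LO=np.array([-2.96,-.34,-1.41,.24,-1.37,.17,-2.96]);HI=np.array([2.96,2.1,1.46,2.44,4.51,1.92,2.96])
def ik(pos,M,q0,q3=None,w=.02):
    k=np.load("kin.npz"); s,p=k["s"],k["p"]; Mi=R.from_matrix(M).inv()
    def f(q):
        a,m=fk(q,s,p); return np.r_[(a-pos)/.001,(Mi*m).as_rotvec()/.003,(0 if q3 is None else (q[2]-q3)/.003),(q-q0)*w]
    z=least_squares(f,np.clip(q0,LO+.01,HI-.01),bounds=(LO,HI)); return z.x,np.abs(f(z.x)[:7]).max()
E
python3 - <<'E'
from kin import *; from h import tilt
Rt=tilt(np.radians(7)); n=-Rt[:,2]
for nm,T in dict(rnd=[.602,-.0245,.082],sq=[.5884,.0862,.082],ob=[.575,.1974,.0823]).items():
  for h in (.008,.06):
    for q3 in np.arange(-1.4,1.45,.2):
      for q0 in ([-1.2,.0,q3,2.2,.7,.6,-.8],[-.8,.3,q3,2.2,-1,.3,.8],[.6,.0,q3,2.2,-.8,.6,.8],[-1.2,.0,q3,2.2,3.,.6,2]):
        q,e=ik(np.array(T)+h*n,Rt,np.array(q0),q3)
        if e<1.5: print(nm,h,q.round(2),round(e,2))
E
```

```text
rnd 0.008 [ 0.99  0.99 -1.4   2.18  1.7   0.87 -1.23] 0.0
rnd 0.008 [ 0.99  0.99 -1.4   2.18  1.7   0.87 -1.23] 0.0
rnd 0.008 [ 0.99  0.99 -1.4   2.18  1.7   0.87 -1.23] 0.0
rnd 0.008 [ 0.89  0.79 -1.2   2.19  1.66  0.64 -1.3 ] 0.0
rnd 0.008 [ 0.89  0.79 -1.2   2.19  1.66  0.64 -1.3 ] 0.0
rnd 0.008 [ 0.89  0.79 -1.2   2.19  1.66  0.64 -1.3 ] 0.0
rnd 0.008 [ 0.76  0.66 -1.    2.19  1.65  0.46 -1.37] 0.0
rnd 0.008 [ 0.76  0.66 -1.    2.19  1.65  0.46 -1.37] 0.0
rnd 0.008 [ 0.76  0.66 -1.    2.19  1.65  0.46 -1.37] 0.0
rnd 0.008 [ 0.61  0.57 -0.8   2.2   1.66  0.33 -1.45] 0.0
rnd 0.008 [ 0.61  0.57 -0.8   2.2   1.66  0.33 -1.45] 0.0
rnd 0.008 [ 0.61  0.57 -0.8   2.2   1.66  0.33 -1.45] 0.0
rnd 0.008 [ 0.46  0.51 -0.6   2.21  1.72  0.22 -1.55] 0.0
rnd 0.008 [ 0.46  0.51 -0.6   2.21  1.72  0.22 -1.55] 0.0
rnd 0.008 [ 0.46  0.51 -0.6   2.21  1.72  0.22 -1.55] 0.0
rnd 0.008 [-0.36  0.47  0.4   2.26  4.33  0.23  1.98] 0.0
rnd 0.008 [-0.52  0.52  0.6   2.27  4.38  0.33  1.89] 0.0
rnd 0.008 [-0.66  0.59  0.8   2.27  4.41  0.46  1.83] 0.0
rnd 0.008 [-0.79  0.71  1.    2.28  4.42  0.62  1.76] 0.
[... 5873 characters left out ...]
23  1.38  0.44 -1.69] 0.0
ob 0.06 [-0.23  0.35 -0.4   2.24  1.33  0.36 -1.68] 0.0
ob 0.06 [-0.23  0.35 -0.4   2.24  1.33  0.36 -1.68] 0.0
ob 0.06 [-0.23  0.35 -0.4   2.24  1.33  0.36 -1.68] 0.0
ob 0.06 [-0.4   0.33 -0.2   2.25  1.29  0.3  -1.66] 0.0
ob 0.06 [-0.4   0.33 -0.2   2.25  1.29  0.3  -1.66] 0.0
ob 0.06 [-0.4   0.33 -0.2   2.25  1.29  0.3  -1.66] 0.0
ob 0.06 [-0.57  0.33  0.    2.26  1.23  0.23 -1.61] 0.0
ob 0.06 [-0.57  0.33  0.    2.26  1.23  0.23 -1.61] 0.0
ob 0.06 [-0.57  0.33  0.    2.26  1.23  0.23 -1.61] 0.0
ob 0.06 [-0.74  0.33  0.2   2.27  1.12  0.17 -1.53] 0.27
ob 0.06 [-0.74  0.33  0.2   2.27  1.12  0.17 -1.53] 0.27
ob 0.06 [-0.74  0.33  0.2   2.27  1.12  0.17 -1.53] 0.27
```

```bash
cat > sim.py <<'E'
from kin import *
k=np.load("kin.npz"); S,Pm=k["s"],k["p"]; Q7=R.from_euler('z',Pm[1])
_T=[[Pm[6],Pm[7],Pm[2]],[0,Pm[8],0],[Pm[9],Pm[10],Pm[3]],[0,Pm[11],0],[Pm[12],Pm[13],Pm[4]],[0,Pm[14],0],[0,0,Pm[5]]]
_T=np.array(_T); _M0=R.from_euler('z',Pm[0]).as_matrix(); _E=Q7.as_matrix()
def fkj(q):
    M=_M0; x=np.zeros(3); ax=[];o=[]
    for i in range(7):
        c,s=np.cos(S[i]*q[i]),np.sin(S[i]*q[i])
        ax.append(S[i]*(M[:,2] if i%2==0 else M[:,1])); o.append(x)
        M=M@(np.array([[c,-s,0],[s,c,0],[0,0,1]]) if i%2==0 else np.array([[c,0,s],[0,1,0],[-s,0,c]])); x=x+M@_T[i]
    J=np.array([np.r_[np.cross(a,x-b),a] for a,b in zip(ax,o)]).T
    return x,M@_E,J
def row(q,sh,tn,sub=2,lam=.02):
    x,M,_=fkj(q); xt=x+M@sh; Mt=M@R.from_rotvec(np.radians(tn)).as_matrix()
    for _ in range(sub):
        x,M,J=fkj(q); e=np.r_[xt-x,R.from_matrix(Mt@M.T).as_rotvec()]
        dq=J.T@np.linalg.solve(J@J.T+lam**2*np.eye(6),e); q=np.clip(q+dq,LO,HI)
    return q
def run(q,rows,**k):
    for r_ in rows: q=row(q,np.array(r_[:3]),np.array(r_[3:]),**k)
    return q
E
python3 - <<'E'
from sim import *
q0=np.array(D[0][0])
A=[[0,0,0,-3.06,-1.64,6.15]]*9+[[-.037,.008,.002,0,0,0]]*10+[[-.037,.008,.003,0,0,0]]*4+[[-.029,.003,.006,0,0,0]]
B=[[0,0,0,5.94,-1.04,3.76]]*5+[[-.035,.0124,.0018,0,0,0]]*8
for lam in (.001,.05,.15):
    q=run(q0,A,lam=lam); print(lam,q.round(2),"| -1.41 -.3 .92 2.35 .77 .59 -.9")
    print(run(np.array(D[1][0]),B,lam=lam).round(2),"| -1.33,-.34,1.45,2.01,.38,1.09,-.22")
    print(run(np.array(D[5][0]),[[-.039,0,0,0,0,2.9]]*15,lam=lam).round(2),"|",D[6][0])
    C=[[.0385,-.004,0,0,0,0]]+[[.0385,-.002,0,0,0,-3]]*6+[[.0385,0,0,0,0,0],[.02,0,0,0,0,0]]
    print(run(np.array(D[8][0]),C,lam=lam).round(2),"|",D[9][0])
E
```

```text
0.001 [-1.45 -0.32  0.95  2.35  0.8   0.61 -0.93] | -1.41 -.3 .92 2.35 .77 .59 -.9
[-1.89 -0.34  1.46  1.91  0.55  1.19 -0.36] | -1.33,-.34,1.45,2.01,.38,1.09,-.22
[-0.17  0.8   0.81  1.18 -0.53  1.37  0.26] | [-0.16, 0.8, 0.82, 1.17, -0.53, 1.38, 0.26]
[-0.73  0.54  0.75  1.77 -0.42  1.    0.27] | [-0.74, 0.55, 0.73, 1.76, -0.43, 1.0, 0.26]
0.05 [-1.45 -0.32  0.95  2.35  0.8   0.61 -0.93] | -1.41 -.3 .92 2.35 .77 .59 -.9
[-1.9  -0.34  1.46  1.89  0.54  1.2  -0.35] | -1.33,-.34,1.45,2.01,.38,1.09,-.22
[-0.17  0.79  0.81  1.18 -0.53  1.37  0.26] | [-0.16, 0.8, 0.82, 1.17, -0.53, 1.38, 0.26]
[-0.73  0.54  0.75  1.77 -0.42  1.    0.27] | [-0.74, 0.55, 0.73, 1.76, -0.43, 1.0, 0.26]
0.15 [-1.39 -0.25  0.89  2.32  0.7   0.59 -0.87] | -1.41 -.3 .92 2.35 .77 .59 -.9
[-1.51 -0.34  1.46  1.97  0.5   1.19 -0.34] | -1.33,-.34,1.45,2.01,.38,1.09,-.22
[-0.18  0.78  0.82  1.21 -0.52  1.35  0.27] | [-0.16, 0.8, 0.82, 1.17, -0.53, 1.38, 0.26]
[-0.72  0.55  0.74  1.76 -0.42  1.    0.28] | [-0.74, 0.55, 0.73, 1.76, -0.43, 1.0, 0.26]
```

```bash
nproc
cat > plan.py <<'E'
from sim import *; from h import tilt; from scipy.optimize import differential_evolution
from bench import r
Rt=tilt(np.radians(7)); n=-Rt[:,2]; TG=np.array([.5884,.0862,.082])+.045*n
def fin(q,pos=TG,M=Rt):
    x,C,_=fkj(q); t=np.degrees(R.from_matrix(C.T@M).as_rotvec()); k=max(1,int(np.ceil(np.linalg.norm(t)/7))); sh=M.T@(pos-x); m=max(1,int(np.ceil(np.linalg.norm(sh)/.04)))
    return [[0,0,0,*(t/k)]]*k+[[*(sh/m),0,0,0]]*m
def segs(v,K=10): return [[*np.round(s[:3]*.001,4),*np.round(s[3:],1)] for s in v.reshape(-1,6) for _ in range(K)]
def pen(q,C,x):
    m=np.minimum(q-LO,HI-q); p=np.clip(.05-m,0,None).sum()*20
    return p+max(0,.2-x[2])*20+max(0,x[2]-.5)*20+max(0,np.hypot(*x[:2])-.88)*20+max(0,.35-x[0])*20+max(0,C[2,2]+.55)*5
def cost(v,q0):
    q=q0; c=0
    for s in segs(v): 
        q=row(q,np.array(s[:3]),np.array(s[3:]),sub=1); x,C,_=fkj(q); c+=pen(q,C,x)
    for s in fin(q): q=row(q,np.array(s[:3]),np.array(s[3:]),sub=1); x,C,_=fkj(q); c+=.3*np.clip(.03-np.minimum(q-LO,HI-q),0,None).sum()*20
    x,C,_=fkj(q); c+=np.linalg.norm(x-TG)*20
    return max(q[2],-1.0)*3+c+.002*np.abs(v).sum()/10
if __name__=="__main__":
    q0=r.get_obs()["joints"].copy(); print(q0.round(3)); b=[(-37,37)]*3+[(-5,5)]*3; nS=4
    for sd in (0,):
        z=differential_evolution(cost,b*nS,args=(q0,),popsize=6,maxiter=120,seed=sd,workers=-1,updating='deferred',polish=False)
        q=run(q0,segs(z.x)); qe=run(q,fin(q)); print(z.fun,q.round(2),qe.round(2),(fkj(qe)[0]-TG).round(3)); print(z.x.reshape(-1,6).round(1))
        np.save(f"v{sd}.npy",z.x)
E
timeout 400 python3 plan.py
```

```text
4
[-0.823  0.337  0.66   2.252 -0.985  0.172  0.811]
-2.3223942364398193 [-0.36  0.96 -0.17  0.93  0.74  1.62 -1.18] [-0.29  0.33 -0.02  2.29  1.41  0.17 -1.57] [-0.    -0.022  0.002]
[[-24.4  12.6 -34.9   0.9   2.   -1.7]
 [ -3.6 -16.    2.   -0.8  -2.2  -1.5]
 [ 34.5   2.5   5.8   2.2  -3.6   3.1]
 [ 23.7  26.2   1.2   1.8  -0.9   2.1]]
```

```bash
sed -i 's/,sub=1)/,sub=2)/g' plan.py; sed -i "s/^def segs.*/def segs(v,K=10):\n    o=[]\n    for s in v.reshape(-1,6):\n        f=min(1,39\/(np.linalg.norm(s[:3])+1e-9)); g=min(1,6.5\/(np.linalg.norm(s[3:])+1e-9)); o+=[[*np.round(s[:3]*f*.001,4),*np.round(s[3:]*g,1)]]*K\n    return o/" plan.py
sed -i 's/popsize=6,maxiter=120/popsize=5,maxiter=110/; s/z.x.reshape(-1,6).round(1)/np.array(segs(z.x,1))/' plan.py; time timeout 570 python3 plan.py
```

```text
[-0.823  0.337  0.66   2.252 -0.985  0.172  0.811]
-1.0955857017801673 [-0.09 -0.17 -0.82  2.18  0.31  0.28 -1.29] [ 0.13  0.38 -0.51  2.26  1.52  0.27 -1.62] [ 0.    -0.     0.001]
[[-2.65e-02  1.77e-02 -1.44e-02  1.70e+00  2.00e-01 -4.00e+00]
 [ 2.29e-02  3.10e-03 -7.00e-03 -4.60e+00  1.30e+00  8.00e-01]
 [ 7.50e-03 -7.20e-03  7.40e-03  2.00e+00 -1.00e-01  1.40e+00]
 [ 3.00e-02 -7.80e-03  1.60e-03 -1.60e+00 -1.00e-01  3.10e+00]]
real	3m1.734s
user	11m11.548s
sys	0m0.304s
```

Run:
```python
from plan import *
v=np.load("v0.npy"); q=r.get_obs()["joints"].copy()
for i,s in enumerate(segs(v)):
    q=row(q,np.array(s[:3]),np.array(s[3:]))
    if i%5==4: x,C,_=fkj(q); print(i+1,x.round(3),"z",C[:,2].round(2),q.round(2))
print(np.array(fin(q)).round(4))
```

```text
5 [ 0.659 -0.034  0.271] z [ 0.36  0.03 -0.93] [-0.75  0.38  0.93  1.9  -0.59  0.71  0.95]
10 [ 0.777 -0.095  0.384] z [ 0.24 -0.04 -0.97] [-0.49  0.57  0.87  1.34 -0.49  1.18  1.18]
15 [ 0.697 -0.006  0.404] z [ 0.42  0.32 -0.85] [-0.53  0.28  0.76  1.69 -0.73  0.97  1.3 ]
20 [0.609 0.069 0.439] z [ 0.55  0.6  -0.58] [-0.51  0.03  0.66  2.01 -1.15  0.85  1.6 ]
25 [0.584 0.103 0.391] z [ 0.46  0.53 -0.71] [-0.58  0.02  0.6   2.04 -0.91  0.76  1.23]
30 [0.553 0.137 0.347] z [ 0.35  0.45 -0.82] [-0.65  0.03  0.55  2.05 -0.68  0.74  0.86]
35 [0.456 0.257 0.36 ] z [ 0.46  0.48 -0.75] [-0.71 -0.17  0.16  2.25 -0.4   0.39  0.02]
40 [0.393 0.393 0.395] z [ 0.58  0.46 -0.67] [-0.09 -0.17 -0.82  2.18  0.31  0.28 -1.29]
[[ 0.0000e+00  0.0000e+00  0.0000e+00  1.7610e+00 -4.9273e+00 -3.4506e+00]
 [ 0.0000e+00  0.0000e+00  0.0000e+00  1.7610e+00 -4.9273e+00 -3.4506e+00]
 [ 0.0000e+00  0.0000e+00  0.0000e+00  1.7610e+00 -4.9273e+00 -3.4506e+00]
 [ 0.0000e+00  0.0000e+00  0.0000e+00  1.7610e+00 -4.9273e+00 -3.4506e+00]
 [ 0.0000e+00  0.0000e+00  0.0000e+00  1.7610e+00 -4.9273e+00 -3.4506e+00]
 [-2.
[... 195 characters left out ...]
 0.0000e+00  0.0000e+00]
 [-2.7400e-02 -1.7000e-03  2.5400e-02  0.0000e+00  0.0000e+00  0.0000e+00]
 [-2.7400e-02 -1.7000e-03  2.5400e-02  0.0000e+00  0.0000e+00  0.0000e+00]
 [-2.7400e-02 -1.7000e-03  2.5400e-02  0.0000e+00  0.0000e+00  0.0000e+00]
 [-2.7400e-02 -1.7000e-03  2.5400e-02  0.0000e+00  0.0000e+00  0.0000e+00]
 [-2.7400e-02 -1.7000e-03  2.5400e-02  0.0000e+00  0.0000e+00  0.0000e+00]
 [-2.7400e-02 -1.7000e-03  2.5400e-02  0.0000e+00  0.0000e+00  0.0000e+00]
 [-2.7400e-02 -1.7000e-03  2.5400e-02  0.0000e+00  0.0000e+00  0.0000e+00]
 [-2.7400e-02 -1.7000e-03  2.5400e-02  0.0000e+00  0.0000e+00  0.0000e+00]
 [-2.7400e-02 -1.7000e-03  2.5400e-02  0.0000e+00  0.0000e+00  0.0000e+00]]
```

Request:
{"fn": "arm_command", "kwargs": {
  "rows": [
    {"fingers": -1,"x": -0.0265,"y": 0.0177,"z": -0.0144,"ax": 1.7,"ay": 0.2,"az": -4},
    {"fingers": -1,"x": -0.0265,"y": 0.0177,"z": -0.0144,"ax": 1.7,"ay": 0.2,"az": -4},
    {"fingers": -1,"x": -0.0265,"y": 0.0177,"z": -0.0144,"ax": 1.7,"ay": 0.2,"az": -4},
    {"fingers": -1,"x": -0.0265,"y": 0.0177,"z": -0.0144,"ax": 1.7,"ay": 0.2,"az": -4},
    {"fingers": -1,"x": -0.0265,"y": 0.0177,"z": -0.0144,"ax": 1.7,"ay": 0.2,"az": -4},
    {"fingers": -1,"x": -0.0265,"y": 0.0177,"z": -0.0144,"ax": 1.7,"ay": 0.2,"az": -4},
    {"fingers": -1,"x": -0.0265,"y": 0.0177,"z": -0.0144,"ax": 1.7,"ay": 0.2,"az": -4},
    {"fingers": -1,"x": -0.0265,"y": 0.0177,"z": -0.0144,"ax": 1.7,"ay": 0.2,"az": -4},
    {"fingers": -1,"x": -0.0265,"y": 0.0177,"z": -0.0144,"ax": 1.7,"ay": 0.2,"az": -4},
    {"fingers": -1,"x": -0.0265,"y": 0.0177,"z": -0.0144,"ax": 1.7,"ay": 0.2,"az": -4}
  ]
}}

```text
clock: 13.57
tcp_pos: [0.7801, -0.1005, 0.3859]
orientation: [1.092, 2.69, 0.073]
contact_force: [1.0, -0.0, -0.2]
grip_width: 0.0539
gripper_force: 42.9
```

Request:
{"fn": "arm_command", "kwargs": {
  "rows": [
    {"fingers": -1,"x": 0.0229,"y": 0.0031,"z": -0.007,"ax": -4.6,"ay": 1.3,"az": 0.8},
    {"fingers": -1,"x": 0.0229,"y": 0.0031,"z": -0.007,"ax": -4.6,"ay": 1.3,"az": 0.8},
    {"fingers": -1,"x": 0.0229,"y": 0.0031,"z": -0.007,"ax": -4.6,"ay": 1.3,"az": 0.8},
    {"fingers": -1,"x": 0.0229,"y": 0.0031,"z": -0.007,"ax": -4.6,"ay": 1.3,"az": 0.8},
    {"fingers": -1,"x": 0.0229,"y": 0.0031,"z": -0.007,"ax": -4.6,"ay": 1.3,"az": 0.8},
    {"fingers": -1,"x": 0.0229,"y": 0.0031,"z": -0.007,"ax": -4.6,"ay": 1.3,"az": 0.8},
    {"fingers": -1,"x": 0.0229,"y": 0.0031,"z": -0.007,"ax": -4.6,"ay": 1.3,"az": 0.8},
    {"fingers": -1,"x": 0.0229,"y": 0.0031,"z": -0.007,"ax": -4.6,"ay": 1.3,"az": 0.8},
    {"fingers": -1,"x": 0.0229,"y": 0.0031,"z": -0.007,"ax": -4.6,"ay": 1.3,"az": 0.8},
    {"fingers": -1,"x": 0.0229,"y": 0.0031,"z": -0.007,"ax": -4.6,"ay": 1.3,"az": 0.8}
  ]
}}

```text
clock: 14.4
tcp_pos: [0.6111, 0.0654, 0.4398]
orientation: [1.016, 2.343, 1.245]
contact_force: [0.2, 0.5, -0.5]
grip_width: 0.0539
gripper_force: 42.9
```

Request:
{"fn": "arm_command", "kwargs": {
  "rows": [
    {"fingers": -1,"x": 0.0075,"y": -0.0072,"z": 0.0074,"ax": 2,"ay": -0.1,"az": 1.4},
    {"fingers": -1,"x": 0.0075,"y": -0.0072,"z": 0.0074,"ax": 2,"ay": -0.1,"az": 1.4},
    {"fingers": -1,"x": 0.0075,"y": -0.0072,"z": 0.0074,"ax": 2,"ay": -0.1,"az": 1.4},
    {"fingers": -1,"x": 0.0075,"y": -0.0072,"z": 0.0074,"ax": 2,"ay": -0.1,"az": 1.4},
    {"fingers": -1,"x": 0.0075,"y": -0.0072,"z": 0.0074,"ax": 2,"ay": -0.1,"az": 1.4},
    {"fingers": -1,"x": 0.0075,"y": -0.0072,"z": 0.0074,"ax": 2,"ay": -0.1,"az": 1.4},
    {"fingers": -1,"x": 0.0075,"y": -0.0072,"z": 0.0074,"ax": 2,"ay": -0.1,"az": 1.4},
    {"fingers": -1,"x": 0.0075,"y": -0.0072,"z": 0.0074,"ax": 2,"ay": -0.1,"az": 1.4},
    {"fingers": -1,"x": 0.0075,"y": -0.0072,"z": 0.0074,"ax": 2,"ay": -0.1,"az": 1.4},
    {"fingers": -1,"x": 0.0075,"y": -0.0072,"z": 0.0074,"ax": 2,"ay": -0.1,"az": 1.4}
  ]
}}

```text
clock: 15.23
tcp_pos: [0.5558, 0.1336, 0.348]
orientation: [1.455, 2.537, 0.904]
contact_force: [0.1, -0.1, -0.3]
grip_width: 0.054
gripper_force: 42.9
```

Run:
```python
from plan import *
v=np.load("v0.npy"); o=r.get_obs(); q=o["joints"].copy(); print(o["clock"],q.round(3),o["tcp_pos"].round(3))
S4=segs(v)[-1]
for k in (9,10,11,12):
    q4=run(q,[list(np.array(S4)/2)]*(2*k),sub=2); qe=run(q4,fin(q4)); print(k,q4.round(2),qe.round(2),(fkj(qe)[0]-TG).round(3))
```

```text
15.2333 [-0.648  0.035  0.543  2.043 -0.682  0.744  0.858] [0.556 0.134 0.348]
9 [-0.26 -0.17 -0.59  2.21  0.16  0.28 -1.03] [-0.01  0.36 -0.34  2.27  1.51  0.21 -1.64] [ 0.    -0.     0.001]
10 [-0.1  -0.16 -0.81  2.17  0.33  0.29 -1.31] [ 0.1   0.37 -0.47  2.26  1.52  0.26 -1.62] [ 0.    -0.     0.001]
11 [ 0.05 -0.16 -1.03  2.13  0.49  0.32 -1.57] [ 0.23  0.4  -0.63  2.26  1.52  0.32 -1.6 ] [ 0.    -0.     0.001]
12 [ 0.21 -0.14 -1.24  2.09  0.64  0.37 -1.8 ] [ 0.41  0.46 -0.84  2.25  1.54  0.42 -1.58] [-0. -0.  0.]
```

Request:
{"fn": "arm_command", "kwargs": {
  "rows": [
    {"fingers": -1,"x": 0.03,"y": -0.0078,"z": 0.0016,"ax": -1.6,"ay": -0.1,"az": 3.1},
    {"fingers": -1,"x": 0.03,"y": -0.0078,"z": 0.0016,"ax": -1.6,"ay": -0.1,"az": 3.1},
    {"fingers": -1,"x": 0.03,"y": -0.0078,"z": 0.0016,"ax": -1.6,"ay": -0.1,"az": 3.1},
    {"fingers": -1,"x": 0.03,"y": -0.0078,"z": 0.0016,"ax": -1.6,"ay": -0.1,"az": 3.1},
    {"fingers": -1,"x": 0.015,"y": -0.0039,"z": 0.0008,"ax": -0.8,"ay": -0.05,"az": 1.55},
    {"fingers": -1,"x": 0.015,"y": -0.0039,"z": 0.0008,"ax": -0.8,"ay": -0.05,"az": 1.55},
    {"fingers": -1,"x": 0.015,"y": -0.0039,"z": 0.0008,"ax": -0.8,"ay": -0.05,"az": 1.55},
    {"fingers": -1,"x": 0.015,"y": -0.0039,"z": 0.0008,"ax": -0.8,"ay": -0.05,"az": 1.55},
    {"fingers": -1,"x": 0.015,"y": -0.0039,"z": 0.0008,"ax": -0.8,"ay": -0.05,"az": 1.55},
    {"fingers": -1,"x": 0.015,"y": -0.0039,"z": 0.0008,"ax": -0.8,"ay": -0.05,"az": 1.55}
  ]
}}

```text
clock: 16.07
tcp_pos: [0.4304, 0.3083, 0.3744]
orientation: [1.895, 2.124, 1.157]
contact_force: [-0.2, 0.2, -0.1]
grip_width: 0.0537
gripper_force: 42.9
```

Request:
{"fn": "arm_command", "kwargs": {
  "rows": [
    {"fingers": -1,"x": 0.015,"y": -0.0039,"z": 0.0008,"ax": -0.8,"ay": -0.05,"az": 1.55},
    {"fingers": -1,"x": 0.015,"y": -0.0039,"z": 0.0008,"ax": -0.8,"ay": -0.05,"az": 1.55},
    {"fingers": -1,"x": 0.015,"y": -0.0039,"z": 0.0008,"ax": -0.8,"ay": -0.05,"az": 1.55},
    {"fingers": -1,"x": 0.015,"y": -0.0039,"z": 0.0008,"ax": -0.8,"ay": -0.05,"az": 1.55},
    {"fingers": -1,"x": 0.015,"y": -0.0039,"z": 0.0008,"ax": -0.8,"ay": -0.05,"az": 1.55},
    {"fingers": -1,"x": 0.015,"y": -0.0039,"z": 0.0008,"ax": -0.8,"ay": -0.05,"az": 1.55},
    {"fingers": -1,"x": 0.015,"y": -0.0039,"z": 0.0008,"ax": -0.8,"ay": -0.05,"az": 1.55},
    {"fingers": -1,"x": 0.015,"y": -0.0039,"z": 0.0008,"ax": -0.8,"ay": -0.05,"az": 1.55},
    {"fingers": -1,"x": 0.015,"y": -0.0039,"z": 0.0008,"ax": -0.8,"ay": -0.05,"az": 1.55},
    {"fingers": -1,"x": 0.015,"y": -0.0039,"z": 0.0008,"ax": -0.8,"ay": -0.05,"az": 1.55}
  ]
}}

```text
clock: 16.9
tcp_pos: [0.3829, 0.4489, 0.4201]
orientation: [2.164, 1.768, 1.304]
contact_force: [-0.3, -0.5, -0.1]
grip_width: 0.0537
gripper_force: 42.9
```

Run:
```python
from plan import *
o=r.get_obs(); q=o["joints"].copy(); print(o["clock"],q.round(3),o["tcp_pos"].round(3))
F=fin(q); qe=run(q,F); print(qe.round(2)); u,c=np.unique(np.array(F).round(4),axis=0,return_counts=True); print(u,c)
```

```text
16.9 [ 0.248 -0.164 -1.249  2.087  0.568  0.347 -1.726] [0.383 0.449 0.42 ]
[ 0.44  0.48 -0.89  2.25  1.54  0.45 -1.57]
[[-2.9500e-02 -2.6000e-03  2.5100e-02  0.0000e+00  0.0000e+00  0.0000e+00]
 [ 0.0000e+00  0.0000e+00  0.0000e+00  1.8144e+00 -4.1016e+00 -4.0222e+00]] [13  6]
```

Request:
{"fn": "arm_command", "kwargs": {
  "rows": [
    {"fingers": -1,"x": 0,"y": 0,"z": 0,"ax": 1.81,"ay": -4.1,"az": -4.02},
    {"fingers": -1,"x": 0,"y": 0,"z": 0,"ax": 1.81,"ay": -4.1,"az": -4.02},
    {"fingers": -1,"x": 0,"y": 0,"z": 0,"ax": 1.81,"ay": -4.1,"az": -4.02},
    {"fingers": -1,"x": 0,"y": 0,"z": 0,"ax": 1.81,"ay": -4.1,"az": -4.02},
    {"fingers": -1,"x": 0,"y": 0,"z": 0,"ax": 1.81,"ay": -4.1,"az": -4.02},
    {"fingers": -1,"x": 0,"y": 0,"z": 0,"ax": 1.81,"ay": -4.1,"az": -4.02},
    {"fingers": -1,"x": -0.0295,"y": -0.0026,"z": 0.0251,"ax": 0,"ay": 0,"az": 0},
    {"fingers": -1,"x": -0.0295,"y": -0.0026,"z": 0.0251,"ax": 0,"ay": 0,"az": 0},
    {"fingers": -1,"x": -0.0295,"y": -0.0026,"z": 0.0251,"ax": 0,"ay": 0,"az": 0}
  ]
}}

```text
clock: 17.65
tcp_pos: [0.4245, 0.3657, 0.3499]
orientation: [1.814, 2.059, 0.556]
contact_force: [1.1, 0.3, -0.8]
grip_width: 0.0539
gripper_force: 42.9
```

Request:
{"fn": "arm_command", "kwargs": {
  "rows": [
    {"fingers": -1,"x": -0.0295,"y": -0.0026,"z": 0.0251,"ax": 0,"ay": 0,"az": 0},
    {"fingers": -1,"x": -0.0295,"y": -0.0026,"z": 0.0251,"ax": 0,"ay": 0,"az": 0},
    {"fingers": -1,"x": -0.0295,"y": -0.0026,"z": 0.0251,"ax": 0,"ay": 0,"az": 0},
    {"fingers": -1,"x": -0.0295,"y": -0.0026,"z": 0.0251,"ax": 0,"ay": 0,"az": 0},
    {"fingers": -1,"x": -0.0295,"y": -0.0026,"z": 0.0251,"ax": 0,"ay": 0,"az": 0},
    {"fingers": -1,"x": -0.0295,"y": -0.0026,"z": 0.0251,"ax": 0,"ay": 0,"az": 0},
    {"fingers": -1,"x": -0.0295,"y": -0.0026,"z": 0.0251,"ax": 0,"ay": 0,"az": 0},
    {"fingers": -1,"x": 0,"y": 0,"z": 0,"ax": 0,"ay": 0,"az": 0}
  ]
}}

```text
clock: 18.32
tcp_pos: [0.522, 0.1594, 0.1838]
orientation: [1.827, 2.048, 0.538]
contact_force: [-0.6, -0.9, -0.4]
grip_width: 0.0536
gripper_force: 42.8
```

Run:
```python
from h import *
from bench import r
o=r.get_obs(); print(o["clock"],o["joints"].round(3))
Rt=tilt(np.radians(7)); n=-Rt[:,2]
go(np.array([.5884,.0862,.082])+.045*n,Rt,o)
```

```text
18.3167 [ 0.387  0.336 -1.03   2.235  1.195  0.539 -1.443]
turn [-0.4   0.44 -0.36] n 0.1 shift mm [-80.8  -1.5  71.7] n 2.6
```

Request:
{"fn": "arm_command", "kwargs": {
  "rows": [
    {"fingers": -1,"x": -0.0202,"y": -0.0004,"z": 0.0179,"ax": -0.1,"ay": 0.11,"az": -0.09},
    {"fingers": -1,"x": -0.0202,"y": -0.0004,"z": 0.0179,"ax": -0.1,"ay": 0.11,"az": -0.09},
    {"fingers": -1,"x": -0.0202,"y": -0.0004,"z": 0.0179,"ax": -0.1,"ay": 0.11,"az": -0.09},
    {"fingers": -1,"x": -0.0202,"y": -0.0004,"z": 0.0179,"ax": -0.1,"ay": 0.11,"az": -0.09},
    {"fingers": -1,"x": 0,"y": 0,"z": 0,"ax": 0,"ay": 0,"az": 0},
    {"fingers": -1,"x": 0,"y": 0,"z": 0,"ax": 0,"ay": 0,"az": 0}
  ]
}}

```text
clock: 18.82
tcp_pos: [0.5658, 0.0909, 0.1247]
orientation: [1.81, 2.06, 0.561]
contact_force: [-0.1, 0.1, 0.3]
grip_width: 0.0539
gripper_force: 42.8
```

Run:
```python
from h import *
from bench import r
o=r.get_obs(); print(o["clock"],o["joints"].round(3))
f=r.grab_frame("wrist"); np.savez("w6.npz",**f,pos=o["tcp_pos"],rot=o["orientation"])
inhand(f,o["tcp_pos"],o["orientation"])
Rt=tilt(np.radians(7)); n=-Rt[:,2]; T=np.array([.5884,.0862,.082])
go(T+.03*n,Rt,o)
# rim points of square tin visible in tool frame
P=cloud(f).reshape(-1,3); Q=(P-T)@np.stack([Rt[:,1],-Rt[:,0],n],1) # x slope,y row(+), z
k=(abs(Q[:,2])<.003)&(abs(Q[:,0])<.035)&(abs(Q[:,1])<.035); q=Q[k]; print(k.sum(),(np.percentile(q,[1,50,99],axis=0)*1e3).round(1))
b=q[q[:,1]>np.percentile(q[:,1],99)-.003]; print("top edge x ext",(np.percentile(b[:,0],[2,98])*1e3).round(1))
```

```text
18.8167 [ 0.43   0.471 -0.878  2.239  1.526  0.434 -1.56 ]
top z 0.0057 slopes deg [ 0.28 -0.07] x ext [-0.0274  0.0276] centre x 0.0001 zmax 0.0196
turn [ 0.25 -0.46  0.27] n 0.1 shift mm [-7.4 -2.4 17.9] n 0.5
34 [[-22.8 -24.4  -3. ]
 [ -1.8 -24.1  -2.8]
 [ 23.1 -24.   -2. ]]
top edge x ext [-22.6  22.4]
```

Request:
{"fn": "arm_command", "kwargs": {
  "rows": [
    {"fingers": -1,"x": -0.0074,"y": -0.0024,"z": 0.01,"ax": 0.25,"ay": -0.46,"az": 0.27},
    {"fingers": -1,"x": 0,"y": 0,"z": 0.008,"ax": 0,"ay": 0,"az": 0},
    {"fingers": -1,"x": 0,"y": 0,"z": 0,"ax": 0,"ay": 0,"az": 0},
    {"fingers": -1,"x": 0,"y": 0,"z": 0,"ax": 0,"ay": 0,"az": 0}
  ]
}}

```text
clock: 19.2
tcp_pos: [0.5727, 0.0874, 0.109]
orientation: [1.812, 2.059, 0.552]
contact_force: [-0.4, -0.5, 0.0]
grip_width: 0.0536
gripper_force: 42.9
```

```bash
cat > at.py <<'E'
import sys
from h import *
from bench import r
o=r.get_obs(); print(o["clock"],o["joints"].round(2),o["contact_force"].round(1))
Rt=tilt(np.radians(7)); n=-Rt[:,2]
T=dict(s=[.5884,.0862,.082],r=[.602,-.0245,.082],o=[.575,.1974,.0823])[sys.argv[1]]
go(np.array(T)+float(sys.argv[2])*n,Rt,o)
E
python3 at.py s .0205
```

```text
19.2 [ 0.42  0.51 -0.86  2.23  1.59  0.45 -1.61] [-0.4 -0.5  0. ]
turn [ 0.03 -0.15  0.26] n 0.0 shift mm [-3.1 -0.2 10.6] n 0.3
```

Request:
{"fn": "arm_command", "kwargs": {
  "rows": [
    {"fingers": -1,"x": -0.0031,"y": -0.0002,"z": 0.004,"ax": 0,"ay": -0.15,"az": 0.26},
    {"fingers": -1,"x": 0,"y": 0,"z": 0.0055,"ax": 0,"ay": 0,"az": 0},
    {"fingers": -1,"x": 0,"y": 0,"z": 0,"ax": 0,"ay": 0,"az": 0},
    {"fingers": -1,"x": 0,"y": 0,"z": 0,"ax": 0,"ay": 0,"az": 0}
  ]
}}

```text
clock: 19.53
tcp_pos: [0.5773, 0.0836, 0.0996]
orientation: [1.819, 2.053, 0.548]
contact_force: [0.3, 0.2, -0.7]
grip_width: 0.054
gripper_force: 42.9
```

```bash
python3 at.py s .0085
```

```text
19.5333 [ 0.41  0.54 -0.85  2.23  1.63  0.46 -1.64] [ 0.3  0.2 -0.7]
turn [-0.08  0.08 -0.05] n 0.0 shift mm [ 1.3  1.  12.4] n 0.3
```

Request:
{"fn": "arm_command", "kwargs": {
  "rows": [
    {"fingers": -1,"x": 0.0013,"y": 0.001,"z": 0,"ax": 0,"ay": 0,"az": 0},
    {"fingers": -1,"x": 0,"y": 0,"z": 0,"ax": 0,"ay": 0,"az": 0},
    {"fingers": -1,"x": 0,"y": 0,"z": 0,"ax": 0,"ay": 0,"az": 0}
  ]
}}

```text
clock: 19.78
tcp_pos: [0.5781, 0.0851, 0.1004]
orientation: [1.818, 2.053, 0.548]
contact_force: [0.5, 0.6, -0.3]
grip_width: 0.0539
gripper_force: 42.9
```

```bash
python3 at.py s .0085
```

```text
19.7833 [ 0.41  0.54 -0.85  2.22  1.63  0.46 -1.63] [ 0.5  0.6 -0.3]
turn [-0.05  0.08 -0.04] n 0.0 shift mm [-0.1 -0.2 12.6] n 0.3
```

Well centred. Descending in small steps.

Request:
{"fn": "arm_command", "kwargs": {
  "rows": [
    {"fingers": -1,"x": 0,"y": 0,"z": 0.002,"ax": 0,"ay": 0,"az": 0},
    {"fingers": -1,"x": 0,"y": 0,"z": 0.002,"ax": 0,"ay": 0,"az": 0},
    {"fingers": -1,"x": 0,"y": 0,"z": 0.002,"ax": 0,"ay": 0,"az": 0},
    {"fingers": -1,"x": 0,"y": 0,"z": 0,"ax": 0,"ay": 0,"az": 0}
  ]
}}

```text
clock: 20.12
tcp_pos: [0.581, 0.0851, 0.0945]
orientation: [1.819, 2.053, 0.547]
contact_force: [0.2, -0.7, 0.1]
grip_width: 0.0539
gripper_force: 42.9
```

```bash
python3 at.py s .0085
```

```text
20.1167 [ 0.41  0.55 -0.85  2.22  1.65  0.47 -1.65] [ 0.2 -0.7  0.1]
turn [-0.09  0.09 -0.07] n 0.0 shift mm [0.2 0.2 6.1] n 0.1
```

Request:
{"fn": "arm_command", "kwargs": {
  "rows": [
    {"fingers": -1,"x": 0,"y": 0,"z": 0.002,"ax": 0,"ay": 0,"az": 0},
    {"fingers": -1,"x": 0,"y": 0,"z": 0.002,"ax": 0,"ay": 0,"az": 0},
    {"fingers": -1,"x": 0,"y": 0,"z": 0.002,"ax": 0,"ay": 0,"az": 0},
    {"fingers": -1,"x": 0,"y": 0,"z": 0.001,"ax": 0,"ay": 0,"az": 0},
    {"fingers": -1,"x": 0,"y": 0,"z": 0.001,"ax": 0,"ay": 0,"az": 0},
    {"fingers": -1,"x": 0,"y": 0,"z": 0,"ax": 0,"ay": 0,"az": 0}
  ]
}}

```text
clock: 20.62
tcp_pos: [0.5844, 0.0856, 0.0889]
orientation: [1.817, 2.052, 0.547]
contact_force: [-13.5, -4.1, 18.8]
grip_width: 0.054
gripper_force: 45.4
```

```bash
python3 at.py s .0085
```

```text
20.6167 [ 0.4   0.57 -0.85  2.22  1.68  0.48 -1.67] [-13.5  -4.1  18.8]
turn [-0.01  0.18  0.  ] n 0.0 shift mm [ 0.1  0.1 -0.5] n 0.0
```

Lid home with about 23 N contact. Releasing and retracting.

Request:
{"fn": "arm_command", "kwargs": {
  "rows": [
    {"fingers": 1,"x": 0,"y": 0,"z": 0,"ax": 0,"ay": 0,"az": 0},
    {"fingers": 1,"x": 0,"y": 0,"z": 0,"ax": 0,"ay": 0,"az": 0},
    {"fingers": 1,"x": 0,"y": 0,"z": 0,"ax": 0,"ay": 0,"az": 0},
    {"fingers": 1,"x": 0,"y": 0,"z": -0.01,"ax": 0,"ay": 0,"az": 0},
    {"fingers": 1,"x": 0,"y": 0,"z": -0.025,"ax": 0,"ay": 0,"az": 0},
    {"fingers": 1,"x": 0,"y": 0,"z": -0.035,"ax": 0,"ay": 0,"az": 0},
    {"fingers": 1,"x": 0,"y": 0,"z": -0.035,"ax": 0,"ay": 0,"az": 0},
    {"fingers": 1,"x": 0,"y": 0,"z": 0,"ax": 0,"ay": 0,"az": 0},
    {"fingers": 1,"x": 0,"y": 0,"z": 0,"ax": 0,"ay": 0,"az": 0}
  ]
}}

```text
clock: 21.37
tcp_pos: [0.5358, 0.079, 0.1766]
orientation: [1.817, 2.05, 0.548]
contact_force: [-0.5, -0.7, 0.7]
grip_width: 0.0851
gripper_force: 0.0
```

```bash
cat > tr.py <<'E'
from plan import fin
from sim import *
from h import *
from bench import r
def trip(q,wps,verbose=True):
    """wps: (pos,R). prints unique rows"""
    for p,M in wps:
        F=fin(q,np.array(p),M); q=run(q,F); 
        if verbose: print("->",np.round(p,3),"q",q.round(2),"err mm",np.round(1e3*np.linalg.norm(fkj(q)[0]-p),1))
    return q
Rt=tilt(np.radians(7)); n=-Rt[:,2]
TT=dict(s=np.array([.5884,.0862,.082]),r=np.array([.602,-.0245,.082]),o=np.array([.575,.1974,.0823]))
LL=dict(o=np.array([.4374,-.3259,0]),r=np.array([.4411,-.1408,0]))
E
python3 - <<'E'
from tr import *
o=r.get_obs(); q=o["joints"].copy(); print(o["clock"],q.round(2),o["tcp_pos"])
for nm,yaws in (("o",(-54.7,125.3)),("r",(7,-30,-80,60))):
  for y in yaws:
    for hz in (.2,.3):
      print(nm,y,hz); D_=down(np.radians(y)); L=LL[nm]
      q1=trip(q,[(L+[0,0,hz],D_),(L+[0,0,.02],D_)])
      fl=-1 if y>90 else 1; M=tilt(np.radians(7),30,fl)
      trip(q1,[(L+[0,0,hz],D_),(TT[nm]+.1*n,M),(TT[nm]+.045*n,M),(TT[nm]+.008*n,M)])
E
```

```text
21.3667 [ 0.53  0.31 -0.95  2.27  1.18  0.39 -1.27] [0.53583833 0.07899676 0.17657776]
o -54.7 0.2
-> [ 0.437 -0.326  0.2  ] q [ 1.21  0.46 -0.88  1.88  0.42  1.   -0.8 ] err mm 0.2
-> [ 0.437 -0.326  0.02 ] q [ 1.05  0.7  -0.69  1.98  0.68  0.7  -1.02] err mm 0.0
-> [ 0.437 -0.326  0.2  ] q [ 1.22  0.46 -0.88  1.88  0.42  1.   -0.8 ] err mm 0.0
-> [0.525 0.191 0.169] q [-0.02  0.28 -0.64  2.24  1.17  0.44 -1.51] err mm 2.1
-> [0.553 0.195 0.121] q [-0.09  0.41 -0.56  2.22  1.44  0.43 -1.75] err mm 0.0
-> [0.571 0.197 0.089] q [-0.1   0.5  -0.53  2.2   1.59  0.43 -1.88] err mm 0.0
o -54.7 0.3
-> [ 0.437 -0.326  0.3  ] q [ 1.27  0.34 -0.92  1.76  0.29  1.18 -0.7 ] err mm 0.2
-> [ 0.437 -0.326  0.02 ] q [ 1.04  0.7  -0.68  1.98  0.67  0.7  -1.01] err mm 0.0
-> [ 0.437 -0.326  0.3  ] q [ 1.27  0.35 -0.93  1.76  0.3   1.18 -0.7 ] err mm 0.1
-> [0.525 0.191 0.169] q [ 0.03  0.3  -0.61  2.25  1.16  0.41 -1.51] err mm 42.0
-> [0.553 0.195 0.121] q [-0.08  0.41 -0.57  2.22  1.44  0.43 -1.75] err mm 0.0
-> [0.571 0.197 0.089] q [-0.1   0.5  -0.54  2.2   1.59  0.44 -1.88] err mm 0.0
o 125.3 0.
[... 4387 characters left out ...]
-0.64] err mm 30.1
-> [ 0.58  -0.027  0.121] q [ 0.22  0.37 -0.3   2.25  1.04  0.17 -0.93] err mm 35.8
-> [ 0.598 -0.025  0.089] q [ 0.08  0.44 -0.13  2.23  1.41  0.17 -1.31] err mm 63.5
r 60 0.3
-> [ 0.441 -0.141  0.3  ] q [ 1.4   0.45 -1.41  1.92  0.49  1.25  0.74] err mm 64.1
-> [ 0.441 -0.141  0.02 ] q [ 0.99  0.76 -0.97  2.16  0.96  0.77  0.37] err mm 29.3
-> [ 0.441 -0.141  0.3  ] q [ 1.38  0.37 -1.41  1.92  0.4   1.2   0.84] err mm 17.8
-> [ 0.552 -0.031  0.169] q [ 0.64  0.29 -0.46  2.28  0.57  0.17 -0.45] err mm 150.3
-> [ 0.58  -0.027  0.121] q [ 0.2   0.38 -0.28  2.25  0.7   0.17 -0.6 ] err mm 48.0
-> [ 0.598 -0.025  0.089] q [-0.02  0.45 -0.01  2.24  0.92  0.19 -0.84] err mm 88.9
```

Run:
```python
from tr import *
o=r.get_obs(); go(LL["o"]+[0,0,.2],down(np.radians(-54.7)),o)
f=r.grab_frame("wrist"); cv2.imwrite("pics/w7.png",f["frame"][:,:,::-1])
# lid on square tin: heights in tin frame
T=TT["s"]; Q=(cloud(f).reshape(-1,3)-T)@np.stack([Rt[:,1],Rt[:,0],n],1); k=(abs(Q[:,0])<.024)&(abs(Q[:,1])<.024)&(abs(Q[:,2])<.02); q=Q[k]
c=np.linalg.lstsq(np.c_[q[:,:2],np.ones(len(q))],q[:,2],rcond=None)[0]; print("lid top h mm",np.median(q[:,2])*1e3,"slopes",np.degrees(c[:2]))
```

```text
turn [ 27.2  -16.01  60.11] n 8.4 shift mm [-314.3  273.6  -23.4] n 10.0
lid top h mm 2.4361878352967983 slopes [ 0.04818077 -0.1393646 ]
```

View pics/w7.png

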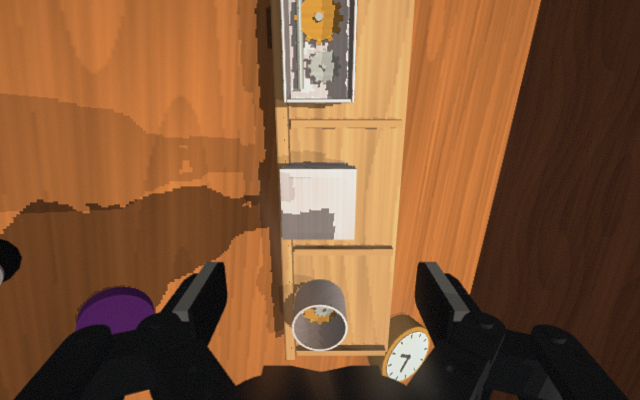

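The square lid sits flush: its top is 2.4 mm above the rim with no tilt (318,203). Next, the oblong lid.

Request:
{"fn": "arm_command", "kwargs": {
  "rows": [
    {"fingers": 1,"x": 0,"y": 0,"z": 0,"ax": 2.72,"ay": -1.6,"az": 6.01},
    {"fingers": 1,"x": 0,"y": 0,"z": 0,"ax": 2.72,"ay": -1.6,"az": 6.01},
    {"fingers": 1,"x": 0,"y": 0,"z": 0,"ax": 2.72,"ay": -1.6,"az": 6.01},
    {"fingers": 1,"x": 0,"y": 0,"z": 0,"ax": 2.72,"ay": -1.6,"az": 6.01},
    {"fingers": 1,"x": 0,"y": 0,"z": 0,"ax": 2.72,"ay": -1.6,"az": 6.01},
    {"fingers": 1,"x": 0,"y": 0,"z": 0,"ax": 2.72,"ay": -1.6,"az": 6.01},
    {"fingers": 1,"x": 0,"y": 0,"z": 0,"ax": 2.72,"ay": -1.6,"az": 6.01},
    {"fingers": 1,"x": 0,"y": 0,"z": 0,"ax": 2.72,"ay": -1.6,"az": 6.01},
    {"fingers": 1,"x": 0,"y": 0,"z": 0,"ax": 2.72,"ay": -1.6,"az": 6.01},
    {"fingers": 1,"x": 0,"y": 0,"z": 0,"ax": 2.72,"ay": -1.6,"az": 6.01}
  ]
}}

```text
clock: 22.25
tcp_pos: [0.5355, 0.0793, 0.1732]
orientation: [-2.992, -0.946, 0.011]
contact_force: [-1.1, -0.5, 0.1]
grip_width: 0.0853
gripper_force: 0.0
```

Request:
{"fn": "arm_command", "kwargs": {
  "rows": [
    {"fingers": 1,"x": -0.0286,"y": 0.0249,"z": -0.0021,"ax": 0,"ay": 0,"az": 0},
    {"fingers": 1,"x": -0.0286,"y": 0.0249,"z": -0.0021,"ax": 0,"ay": 0,"az": 0},
    {"fingers": 1,"x": -0.0286,"y": 0.0249,"z": -0.0021,"ax": 0,"ay": 0,"az": 0},
    {"fingers": 1,"x": -0.0286,"y": 0.0249,"z": -0.0021,"ax": 0,"ay": 0,"az": 0},
    {"fingers": 1,"x": -0.0286,"y": 0.0249,"z": -0.0021,"ax": 0,"ay": 0,"az": 0},
    {"fingers": 1,"x": -0.0286,"y": 0.0249,"z": -0.0021,"ax": 0,"ay": 0,"az": 0},
    {"fingers": 1,"x": -0.0286,"y": 0.0249,"z": -0.0021,"ax": 0,"ay": 0,"az": 0},
    {"fingers": 1,"x": -0.0286,"y": 0.0249,"z": -0.0021,"ax": 0,"ay": 0,"az": 0},
    {"fingers": 1,"x": -0.0286,"y": 0.0249,"z": -0.0021,"ax": 0,"ay": 0,"az": 0},
    {"fingers": 1,"x": -0.0286,"y": 0.0249,"z": -0.0021,"ax": 0,"ay": 0,"az": 0}
  ]
}}

```text
clock: 23.08
tcp_pos: [0.445, -0.2916, 0.1941]
orientation: [-2.99, -0.952, 0.008]
contact_force: [0.4, 0.1, -0.8]
grip_width: 0.0855
gripper_force: 0.0
```

Request:
{"fn": "arm_command", "kwargs": {
  "rows": [
    {"fingers": 1,"x": -0.0286,"y": 0.0249,"z": 0,"ax": 0,"ay": 0,"az": 0},
    {"fingers": 1,"x": 0,"y": 0,"z": 0,"ax": 0,"ay": 0,"az": 0},
    {"fingers": 1,"x": 0,"y": 0,"z": 0,"ax": 0,"ay": 0,"az": 0}
  ]
}}

```text
clock: 23.33
tcp_pos: [0.4357, -0.3291, 0.1935]
orientation: [-2.992, -0.944, 0.008]
contact_force: [1.1, -0.1, -0.6]
grip_width: 0.0853
gripper_force: 0.0
```

Run:
```python
from tr import *
o=r.get_obs(); print(o["clock"],o["joints"].round(2)); go(LL["o"]+[0,0,.08],down(np.radians(-54.7)),o)
f=r.grab_frame("wrist"); show(lids(f,300))
```

```text
23.3333 [ 1.21  0.47 -0.87  1.87  0.42  1.   -0.8 ]
turn [-0.31  0.21 -0.29] n 0.0 shift mm [  3.2  -1.6 113.5] n 2.7
0.5169 -0.6454 [56.4 56.1] 4.3
0.4136 -0.3448 [23.9 52.5] 35.1
0.4157 -0.3225 [28.4 22.9] 33.4
0.3344 -0.1581 [72.6  6. ] 84.5
0.457 -0.3124 [37.6 54.3] 36.5
0.4413 -0.1414 [54.4 54.5] 34.8
```

Request:
{"fn": "arm_command", "kwargs": {
  "rows": [
    {"fingers": 1,"x": 0.0032,"y": -0.0016,"z": 0.035,"ax": -0.3,"ay": 0.2,"az": -0.3},
    {"fingers": 1,"x": 0,"y": 0,"z": 0.035,"ax": 0,"ay": 0,"az": 0},
    {"fingers": 1,"x": 0,"y": 0,"z": 0.035,"ax": 0,"ay": 0,"az": 0},
    {"fingers": 1,"x": 0,"y": 0,"z": 0.03,"ax": 0,"ay": 0,"az": 0},
    {"fingers": 1,"x": 0,"y": 0,"z": 0.025,"ax": 0,"ay": 0,"az": 0},
    {"fingers": 1,"x": 0,"y": 0,"z": 0,"ax": 0,"ay": 0,"az": 0},
    {"fingers": 1,"x": 0,"y": 0,"z": 0,"ax": 0,"ay": 0,"az": 0}
  ]
}}

```text
clock: 23.97
tcp_pos: [0.4392, -0.3206, 0.0347]
orientation: [-2.988, -0.966, -0.001]
contact_force: [0.4, 0.5, 1.3]
grip_width: 0.0854
gripper_force: 0.0
```

Run:
```python
from tr import *
o=r.get_obs(); print(o["clock"],o["joints"].round(2)); go(LL["o"]+[0,0,.02],down(np.radians(-54.7)),o)
```

```text
23.9667 [ 1.06  0.68 -0.71  1.98  0.66  0.73 -1.  ]
turn [-0.08 -0.07  0.53] n 0.1 shift mm [-4.5  3.3 14.7] n 0.4
```

Request:
{"fn": "arm_command", "kwargs": {
  "rows": [
    {"fingers": 1,"x": -0.0045,"y": 0.0033,"z": 0.008,"ax": 0,"ay": 0,"az": 0.5},
    {"fingers": 1,"x": 0,"y": 0,"z": 0.006,"ax": 0,"ay": 0,"az": 0},
    {"fingers": 1,"x": 0,"y": 0,"z": 0,"ax": 0,"ay": 0,"az": 0},
    {"fingers": 1,"x": 0,"y": 0,"z": 0,"ax": 0,"ay": 0,"az": 0}
  ]
}}

```text
clock: 24.3
tcp_pos: [0.4376, -0.3286, 0.0224]
orientation: [2.993, 0.947, 0.004]
contact_force: [0.2, 0.2, 0.2]
grip_width: 0.0852
gripper_force: 0.0
```

Run:
```python
from tr import *
o=r.get_obs(); print(o["clock"]); go(LL["o"]+[0,0,.02],down(np.radians(-54.7)),o)
```

```text
24.3
turn [ 0.18 -0.1  -0.18] n 0.0 shift mm [ 1.4 -2.3  2.4] n 0.1
```

Request:
{"fn": "arm_command", "kwargs": {
  "rows": [
    {"fingers": 1,"x": 0.0014,"y": -0.0023,"z": 0.0024,"ax": 0.1,"ay": 0,"az": -0.15},
    {"fingers": 1,"x": 0,"y": 0,"z": 0,"ax": 0,"ay": 0,"az": 0},
    {"fingers": -1,"x": 0,"y": 0,"z": 0,"ax": 0,"ay": 0,"az": 0},
    {"fingers": -1,"x": 0,"y": 0,"z": 0,"ax": 0,"ay": 0,"az": 0},
    {"fingers": -1,"x": 0,"y": 0,"z": 0,"ax": 0,"ay": 0,"az": 0},
    {"fingers": -1,"x": 0,"y": 0,"z": 0,"ax": 0,"ay": 0,"az": 0},
    {"fingers": -1,"x": 0,"y": 0,"z": 0,"ax": 0,"ay": 0,"az": 0},
    {"fingers": -1,"x": 0,"y": 0,"z": 0,"ax": 0,"ay": 0,"az": 0}
  ]
}}

```text
clock: 24.97
tcp_pos: [0.4374, -0.3257, 0.02]
orientation: [2.993, 0.952, 0.003]
contact_force: [-1.2, 0.7, 5.6]
grip_width: 0.0536
gripper_force: 42.2
```

Request:
{"fn": "arm_command", "kwargs": {
  "rows": [
    {"fingers": -1,"x": 0,"y": 0,"z": -0.03,"ax": 0,"ay": 0,"az": 0},
    {"fingers": -1,"x": 0,"y": 0,"z": -0.04,"ax": 0,"ay": 0,"az": 0},
    {"fingers": -1,"x": 0,"y": 0,"z": -0.04,"ax": 0,"ay": 0,"az": 0},
    {"fingers": -1,"x": 0,"y": 0,"z": -0.04,"ax": 0,"ay": 0,"az": 0},
    {"fingers": -1,"x": 0,"y": 0,"z": -0.03,"ax": 0,"ay": 0,"az": 0},
    {"fingers": -1,"x": 0,"y": 0,"z": 0,"ax": 0,"ay": 0,"az": 0},
    {"fingers": -1,"x": 0,"y": 0,"z": 0,"ax": 0,"ay": 0,"az": 0}
  ]
}}

```text
clock: 25.55
tcp_pos: [0.4377, -0.3263, 0.2012]
orientation: [2.991, 0.951, 0.005]
contact_force: [-0.6, -0.5, -1.8]
grip_width: 0.0541
gripper_force: 42.8
```

Run:
```python
from tr import *
o=r.get_obs(); print(o["clock"],o["joints"].round(2)); f=r.grab_frame("wrist"); inhand(f,o["tcp_pos"],o["orientation"])
P=(cloud(f).reshape(-1,3)-o["tcp_pos"])@R.from_rotvec(o["orientation"]).as_matrix(); k=(abs(P[:,2]-.0055)<.0025)&(abs(P[:,0])<.055)&(abs(P[:,1])<.03)
q=P[k]; print("ext",np.percentile(q,[.5,99.5],axis=0).round(4)); (c,s,a)=cv2.minAreaRect((q[:,:2]*1000).astype(np.float32)); print(c,s,a)
for w in ([(TT["o"]+.1*n,Rt),(TT["o"]+.045*n,Rt),(TT["o"]+.008*n,Rt)],): trip(o["joints"].copy(),w)
go(TT["o"]+.1*n,Rt,o)
```

```text
25.55 [ 1.22  0.46 -0.88  1.87  0.42  1.   -0.8 ]
top z 0.0067 slopes deg [ 0.23 -0.02] x ext [-0.0424  0.0422] centre x -0.0001 zmax 0.0209
ext [[-0.0424 -0.0272  0.0048]
 [ 0.0421  0.0274  0.008 ]]
(-0.5400276184082031, 0.08206748962402344) (59.92634582519531, 86.13009643554688) 89.71757507324219
-> [0.525 0.191 0.169] q [-0.02  0.28 -0.64  2.24  1.17  0.44 -1.51] err mm 2.1
-> [0.553 0.195 0.121] q [-0.09  0.41 -0.56  2.22  1.44  0.43 -1.75] err mm 0.0
-> [0.571 0.197 0.089] q [-0.1   0.5  -0.53  2.2   1.59  0.43 -1.88] err mm 0.0
turn [-26.73  16.16 -60.23] n 8.4 shift mm [503.1 113.8 103. ] n 12.6
```

Request:
{"fn": "arm_command", "kwargs": {
  "rows": [
    {"fingers": -1,"x": 0,"y": 0,"z": 0,"ax": -2.67,"ay": 1.62,"az": -6.02},
    {"fingers": -1,"x": 0,"y": 0,"z": 0,"ax": -2.67,"ay": 1.62,"az": -6.02},
    {"fingers": -1,"x": 0,"y": 0,"z": 0,"ax": -2.67,"ay": 1.62,"az": -6.02},
    {"fingers": -1,"x": 0,"y": 0,"z": 0,"ax": -2.67,"ay": 1.62,"az": -6.02},
    {"fingers": -1,"x": 0,"y": 0,"z": 0,"ax": -2.67,"ay": 1.62,"az": -6.02},
    {"fingers": -1,"x": 0,"y": 0,"z": 0,"ax": -2.67,"ay": 1.62,"az": -6.02},
    {"fingers": -1,"x": 0,"y": 0,"z": 0,"ax": -2.67,"ay": 1.62,"az": -6.02},
    {"fingers": -1,"x": 0,"y": 0,"z": 0,"ax": -2.67,"ay": 1.62,"az": -6.02},
    {"fingers": -1,"x": 0,"y": 0,"z": 0,"ax": -2.67,"ay": 1.62,"az": -6.02},
    {"fingers": -1,"x": 0,"y": 0,"z": 0,"ax": -2.67,"ay": 1.62,"az": -6.02}
  ]
}}

```text
clock: 26.43
tcp_pos: [0.4358, -0.3246, 0.198]
orientation: [1.815, 2.061, 0.555]
contact_force: [-0.2, -0.2, -0.7]
grip_width: 0.0537
gripper_force: 42.8
```

Request:
{"fn": "arm_command", "kwargs": {
  "rows": [
    {"fingers": -1,"x": 0.0359,"y": 0.0081,"z": 0.0074,"ax": 0,"ay": 0,"az": 0},
    {"fingers": -1,"x": 0.0359,"y": 0.0081,"z": 0.0074,"ax": 0,"ay": 0,"az": 0},
    {"fingers": -1,"x": 0.0359,"y": 0.0081,"z": 0.0074,"ax": 0,"ay": 0,"az": 0},
    {"fingers": -1,"x": 0.0359,"y": 0.0081,"z": 0.0074,"ax": 0,"ay": 0,"az": 0},
    {"fingers": -1,"x": 0.0359,"y": 0.0081,"z": 0.0074,"ax": 0,"ay": 0,"az": 0},
    {"fingers": -1,"x": 0.0359,"y": 0.0081,"z": 0.0074,"ax": 0,"ay": 0,"az": 0},
    {"fingers": -1,"x": 0.0359,"y": 0.0081,"z": 0.0074,"ax": 0,"ay": 0,"az": 0},
    {"fingers": -1,"x": 0,"y": 0,"z": 0,"ax": 0,"ay": 0,"az": 0}
  ]
}}

```text
clock: 27.1
tcp_pos: [0.4788, -0.0716, 0.1834]
orientation: [1.807, 2.074, 0.555]
contact_force: [0.7, -0.0, 0.2]
grip_width: 0.0538
gripper_force: 42.8
```

```bash
python3 at.py o .1
```

```text
27.1 [ 1.15  0.24 -1.12  2.35  0.51  0.2  -0.25] [ 0.7 -0.   0.2]
turn [-0.25 -0.66  0.68] n 0.1 shift mm [255.2  60.5  51.7] n 6.4
```

Request:
{"fn": "arm_command", "kwargs": {
  "rows": [
    {"fingers": -1,"x": 0.0364,"y": 0.0086,"z": 0.0074,"ax": 0,"ay": -0.1,"az": 0.1},
    {"fingers": -1,"x": 0.0364,"y": 0.0086,"z": 0.0074,"ax": 0,"ay": -0.1,"az": 0.1},
    {"fingers": -1,"x": 0.0364,"y": 0.0086,"z": 0.0074,"ax": 0,"ay": -0.1,"az": 0.1},
    {"fingers": -1,"x": 0.0364,"y": 0.0086,"z": 0.0074,"ax": 0,"ay": -0.1,"az": 0.1},
    {"fingers": -1,"x": 0.0364,"y": 0.0086,"z": 0.0074,"ax": 0,"ay": -0.1,"az": 0.1},
    {"fingers": -1,"x": 0.0364,"y": 0.0086,"z": 0.0074,"ax": 0,"ay": -0.1,"az": 0.1},
    {"fingers": -1,"x": 0.0364,"y": 0.0086,"z": 0.0074,"ax": 0,"ay": 0,"az": 0},
    {"fingers": -1,"x": 0,"y": 0,"z": 0,"ax": 0,"ay": 0,"az": 0},
    {"fingers": -1,"x": 0,"y": 0,"z": 0,"ax": 0,"ay": 0,"az": 0}
  ]
}}

```text
clock: 27.85
tcp_pos: [0.5104, 0.1006, 0.1689]
orientation: [1.83, 2.064, 0.534]
contact_force: [-0.1, -0.9, -0.5]
grip_width: 0.054
gripper_force: 42.8
```

```bash
python3 at.py o .03
```

```text
27.85 [ 0.21  0.22 -0.65  2.31  1.06  0.3  -1.25] [-0.1 -0.9 -0.5]
turn [-1.06 -0.04 -0.11] n 0.1 shift mm [88.2 22.5 82.9] n 3.0
```

Request:
{"fn": "arm_command", "kwargs": {
  "rows": [
    {"fingers": -1,"x": 0.022,"y": 0.0056,"z": 0.012,"ax": -0.25,"ay": 0,"az": 0},
    {"fingers": -1,"x": 0.022,"y": 0.0056,"z": 0.012,"ax": -0.25,"ay": 0,"az": 0},
    {"fingers": -1,"x": 0.022,"y": 0.0056,"z": 0.012,"ax": -0.25,"ay": 0,"az": 0},
    {"fingers": -1,"x": 0.022,"y": 0.0056,"z": 0.012,"ax": -0.25,"ay": 0,"az": 0},
    {"fingers": -1,"x": 0,"y": 0,"z": 0.02,"ax": 0,"ay": 0,"az": 0},
    {"fingers": -1,"x": 0,"y": 0,"z": 0,"ax": 0,"ay": 0,"az": 0},
    {"fingers": -1,"x": 0,"y": 0,"z": 0,"ax": 0,"ay": 0,"az": 0}
  ]
}}

```text
clock: 28.43
tcp_pos: [0.5533, 0.1879, 0.1201]
orientation: [1.829, 2.044, 0.543]
contact_force: [-0.1, -0.2, -0.0]
grip_width: 0.0537
gripper_force: 42.8
```

```bash
python3 at.py o .023
```

```text
28.4333 [-0.05  0.42 -0.58  2.22  1.44  0.44 -1.73] [-0.1 -0.2 -0. ]
turn [-0.18  0.38 -0.53] n 0.1 shift mm [ 6.8  0.7 21.1] n 0.5
```

Request:
{"fn": "arm_command", "kwargs": {
  "rows": [
    {"fingers": -1,"x": 0.0068,"y": 0.0007,"z": 0.007,"ax": -0.18,"ay": 0.38,"az": -0.53},
    {"fingers": -1,"x": 0,"y": 0,"z": 0.007,"ax": 0,"ay": 0,"az": 0},
    {"fingers": -1,"x": 0,"y": 0,"z": 0.006,"ax": 0,"ay": 0,"az": 0},
    {"fingers": -1,"x": 0,"y": 0,"z": 0,"ax": 0,"ay": 0,"az": 0},
    {"fingers": -1,"x": 0,"y": 0,"z": 0,"ax": 0,"ay": 0,"az": 0}
  ]
}}

```text
clock: 28.85
tcp_pos: [0.564, 0.197, 0.1054]
orientation: [1.815, 2.052, 0.555]
contact_force: [-0.3, 0.2, -0.5]
grip_width: 0.0534
gripper_force: 42.8
```

```bash
python3 at.py o .0092;  python3 - <<'E'
from tr import *
o=r.get_obs(); f=r.grab_frame("wrist"); T=TT["o"]
Q=(cloud(f).reshape(-1,3)-T)@np.stack([Rt[:,1],Rt[:,0],n],1)
k=(abs(Q[:,2])<.003)&(abs(Q[:,0])<.035)&(Q[:,1]<.045)&(Q[:,1]>.03); q=Q[k]; print(k.sum(),(np.percentile(q,[2,50,98],axis=0)*1e3).round(1) if k.sum() else "")
E
```

```text
28.85 [-0.06  0.47 -0.57  2.2   1.53  0.44 -1.81] [-0.3  0.2 -0.5]
turn [ 0.24 -0.06 -0.01] n 0.0 shift mm [-1.  -2.  16.3] n 0.4
0
```

Request:
{"fn": "arm_command", "kwargs": {
  "rows": [
    {"fingers": -1,"x": -0.001,"y": -0.002,"z": 0.003,"ax": 0.2,"ay": 0,"az": 0},
    {"fingers": -1,"x": 0,"y": 0,"z": 0,"ax": 0,"ay": 0,"az": 0},
    {"fingers": -1,"x": 0,"y": 0,"z": 0,"ax": 0,"ay": 0,"az": 0}
  ]
}}

```text
clock: 29.15
tcp_pos: [0.564, 0.1973, 0.1019]
orientation: [1.815, 2.055, 0.554]
contact_force: [-0.3, 0.5, 0.5]
grip_width: 0.0539
gripper_force: 42.8
```

```bash
python3 at.py o .0092
```

```text
29.15 [-0.07  0.47 -0.57  2.2   1.54  0.44 -1.81] [-0.3  0.5  0.5]
turn [ 0.08 -0.13  0.06] n 0.0 shift mm [-1.2 -0.3 13.2] n 0.3
```

Request:
{"fn": "arm_command", "kwargs": {
  "rows": [
    {"fingers": -1,"x": -0.0012,"y": -0.0003,"z": 0,"ax": 0,"ay": 0,"az": 0},
    {"fingers": -1,"x": 0,"y": 0,"z": 0,"ax": 0,"ay": 0,"az": 0},
    {"fingers": -1,"x": 0,"y": 0,"z": 0.002,"ax": 0,"ay": 0,"az": 0},
    {"fingers": -1,"x": 0,"y": 0,"z": 0.002,"ax": 0,"ay": 0,"az": 0},
    {"fingers": -1,"x": 0,"y": 0,"z": 0.002,"ax": 0,"ay": 0,"az": 0},
    {"fingers": -1,"x": 0,"y": 0,"z": 0,"ax": 0,"ay": 0,"az": 0}
  ]
}}

```text
clock: 29.65
tcp_pos: [0.567, 0.1967, 0.0961]
orientation: [1.816, 2.056, 0.554]
contact_force: [-0.5, 0.1, -0.4]
grip_width: 0.0537
gripper_force: 42.8
```

```bash
python3 at.py o .0092
```

```text
29.65 [-0.07  0.49 -0.57  2.2   1.56  0.44 -1.83] [-0.5  0.1 -0.4]
turn [ 0.06 -0.15  0.05] n 0.0 shift mm [-0.3  0.   6.8] n 0.2
```

No contact with the skirt about 3–4 mm past the rim, so it is going on. Pressing home, releasing and retracting.

Request:
{"fn": "arm_command", "kwargs": {
  "rows": [
    {"fingers": -1,"x": 0,"y": 0,"z": 0.002,"ax": 0,"ay": 0,"az": 0},
    {"fingers": -1,"x": 0,"y": 0,"z": 0.002,"ax": 0,"ay": 0,"az": 0},
    {"fingers": -1,"x": 0,"y": 0,"z": 0.002,"ax": 0,"ay": 0,"az": 0},
    {"fingers": -1,"x": 0,"y": 0,"z": 0.001,"ax": 0,"ay": 0,"az": 0},
    {"fingers": -1,"x": 0,"y": 0,"z": 0.001,"ax": 0,"ay": 0,"az": 0},
    {"fingers": -1,"x": 0,"y": 0,"z": 0.0005,"ax": 0,"ay": 0,"az": 0},
    {"fingers": -1,"x": 0,"y": 0,"z": 0,"ax": 0,"ay": 0,"az": 0}
  ]
}}

```text
clock: 30.23
tcp_pos: [0.5707, 0.1972, 0.0899]
orientation: [1.814, 2.055, 0.554]
contact_force: [-10.2, -3.4, 12.9]
grip_width: 0.054
gripper_force: 44.6
```

```bash
python3 at.py o .0092
```

```text
30.2333 [-0.07  0.5  -0.57  2.19  1.59  0.45 -1.86] [-10.2  -3.4  12.9]
turn [ 0.14 -0.11  0.08] n 0.0 shift mm [-0.3 -0.  -0.4] n 0.0
```

Request:
{"fn": "arm_command", "kwargs": {
  "rows": [
    {"fingers": 1,"x": 0,"y": 0,"z": 0,"ax": 0,"ay": 0,"az": 0},
    {"fingers": 1,"x": 0,"y": 0,"z": 0,"ax": 0,"ay": 0,"az": 0},
    {"fingers": 1,"x": 0,"y": 0,"z": 0,"ax": 0,"ay": 0,"az": 0},
    {"fingers": 1,"x": 0,"y": 0,"z": -0.01,"ax": 0,"ay": 0,"az": 0},
    {"fingers": 1,"x": 0,"y": 0,"z": -0.025,"ax": 0,"ay": 0,"az": 0},
    {"fingers": 1,"x": 0,"y": 0,"z": -0.035,"ax": 0,"ay": 0,"az": 0},
    {"fingers": 1,"x": 0,"y": 0,"z": -0.035,"ax": 0,"ay": 0,"az": 0},
    {"fingers": 1,"x": 0,"y": 0,"z": 0,"ax": 0,"ay": 0,"az": 0},
    {"fingers": 1,"x": 0,"y": 0,"z": 0,"ax": 0,"ay": 0,"az": 0}
  ]
}}

```text
clock: 30.98
tcp_pos: [0.5196, 0.1908, 0.182]
orientation: [1.813, 2.053, 0.558]
contact_force: [0.2, 0.7, 0.2]
grip_width: 0.0852
gripper_force: 0.0
```

Run:
```python
from tr import *
o=r.get_obs(); q=o["joints"].copy(); print(o["clock"],q.round(2),o["tcp_pos"])
f=r.grab_frame("wrist"); np.savez("w8.npz",**f)
T=TT["o"]; Q=(cloud(f).reshape(-1,3)-T)@np.stack([Rt[:,1],Rt[:,0],n],1); k=(abs(Q[:,0])<.024)&(abs(Q[:,1])<.035)&(abs(Q[:,2])<.02); p=Q[k]
c=np.linalg.lstsq(np.c_[p[:,:2],np.ones(len(p))],p[:,2],rcond=None)[0]; print("lid top h mm",np.median(p[:,2])*1e3,"slopes",np.degrees(c[:2]))
L=LL["r"]; best=[]
for y in (7,-30,-60,-83):
  D_=down(np.radians(y)); q1=trip(q,[(L+[0,0,.2],D_),(L+[0,0,.02],D_),(L+[0,0,.2],D_)],False); qd=q1
  for nm,W in dict(viaO=[(TT["o"]+.1*n,Rt)],viaS=[(TT["s"]+.1*n,Rt)],viaOd=[(TT["o"]+.1*n,down(np.radians(7)))],viaSd=[(np.array([.56,.08,.2]),down(np.radians(7)))],viaOdT=[(np.array([.5,.2,.22]),down(np.radians(7))),(TT["o"]+.1*n,Rt)]).items():
    for h in (.06,.1):
      qq=trip(qd,W+[(TT["r"]+h*n,Rt),(TT["r"]+.045*n,Rt),(TT["r"]+.008*n,Rt)],False)
      print(y,nm,h,qd.round(2),qq.round(2),"err",(1e3*np.linalg.norm(fkj(qq)[0]-TT["r"]-.008*n)).round(1))
```

```text
30.9833 [-0.    0.26 -0.66  2.24  1.12  0.44 -1.46] [0.51958033 0.19082871 0.18200027]
lid top h mm 2.3093252795995207 slopes [ 0.09388071 -0.06764944]
7 viaO 0.06 [ 0.91  0.29 -0.85  2.05  0.28  0.91  0.03] [ 0.09  0.45 -0.14  2.23  1.44  0.18 -1.34] err 62.7
7 viaO 0.1 [ 0.91  0.29 -0.85  2.05  0.28  0.91  0.03] [ 0.    0.45 -0.04  2.24  1.2   0.17 -1.12] err 77.5
7 viaS 0.06 [ 0.91  0.29 -0.85  2.05  0.28  0.91  0.03] [-0.02  0.45 -0.02  2.24  0.9   0.17 -0.82] err 84.7
7 viaS 0.1 [ 0.91  0.29 -0.85  2.05  0.28  0.91  0.03] [-0.01  0.45 -0.03  2.24  0.74  0.17 -0.66] err 85.3
7 viaOd 0.06 [ 0.91  0.29 -0.85  2.05  0.28  0.91  0.03] [ 0.28  0.47 -0.38  2.22  1.64  0.22 -1.51] err 35.5
7 viaOd 0.1 [ 0.91  0.29 -0.85  2.05  0.28  0.91  0.03] [ 0.14  0.45 -0.21  2.23  1.51  0.18 -1.41] err 53.3
7 viaSd 0.06 [ 0.91  0.29 -0.85  2.05  0.28  0.91  0.03] [ 0.24  0.46 -0.33  2.22  1.61  0.21 -1.49] err 41.4
7 viaSd 0.1 [ 0.91  0.29 -0.85  2.05  0.28  0.91  0.03] [ 0.13  0.45 -0.2   2.23  1.5   0.18 -1.4 ] err 54.7
7 viaOdT 0.06 [ 0.91  0.29 -0.85  2.05  0.28  0.91  0.03] [ 0.32  0.47 -0.43
[... 2783 characters left out ...]
4  0.57  0.17 -0.48] err 85.4
-83 viaOd 0.06 [ 0.63  0.23 -0.52  2.07  0.15  0.88 -1.42] [ 0.24  0.46 -0.33  2.22  1.61  0.21 -1.49] err 42.2
-83 viaOd 0.1 [ 0.63  0.23 -0.52  2.07  0.15  0.88 -1.42] [ 0.1   0.45 -0.16  2.23  1.45  0.17 -1.36] err 59.2
-83 viaSd 0.06 [ 0.63  0.23 -0.52  2.07  0.15  0.88 -1.42] [ 0.19  0.45 -0.26  2.23  1.56  0.2  -1.45] err 49.6
-83 viaSd 0.1 [ 0.63  0.23 -0.52  2.07  0.15  0.88 -1.42] [ 0.07  0.45 -0.13  2.23  1.41  0.17 -1.32] err 62.5
-83 viaOdT 0.06 [ 0.63  0.23 -0.52  2.07  0.15  0.88 -1.42] [ 0.34  0.48 -0.45  2.22  1.67  0.22 -1.53] err 25.0
-83 viaOdT 0.1 [ 0.63  0.23 -0.52  2.07  0.15  0.88 -1.42] [ 0.21  0.45 -0.29  2.23  1.59  0.19 -1.47] err 43.5
```

The oblong lid is flush as well (2.3 mm, level). Now the round lid, gripped at yaw 30°.

Run:
```python
from tr import *
o=r.get_obs(); q=o["joints"].copy(); L=LL["r"]
for y in (30,45): print(y); trip(q,[(L+[0,0,.15],down(np.radians(y))),(L+[0,0,.02],down(np.radians(y))),(L+[0,0,.2],down(np.radians(y)))])
go(L+[0,0,.12],down(np.radians(30)),o)
```

```text
30
-> [ 0.441 -0.141  0.15 ] q [ 0.94  0.41 -0.92  2.1   0.44  0.84  0.29] err mm 0.5
-> [ 0.441 -0.141  0.02 ] q [ 0.75  0.62 -0.71  2.17  0.72  0.6   0.04] err mm 0.0
-> [ 0.441 -0.141  0.2  ] q [ 1.01  0.33 -0.98  2.05  0.34  0.93  0.37] err mm 0.0
45
-> [ 0.441 -0.141  0.15 ] q [ 1.    0.44 -1.    2.09  0.49  0.86  0.5 ] err mm 0.4
-> [ 0.441 -0.141  0.02 ] q [ 0.8   0.64 -0.77  2.17  0.78  0.64  0.25] err mm 0.0
-> [ 0.441 -0.141  0.2  ] q [ 1.07  0.36 -1.06  2.05  0.39  0.95  0.59] err mm 0.0
turn [ 29.81   5.96 -22.37] n 4.2 shift mm [-247.6 -233.5   60.6] n 8.3
```

Request:
{"fn": "arm_command", "kwargs": {
  "rows": [
    {"fingers": 1,"x": 0,"y": 0,"z": 0,"ax": 4.97,"ay": 0.99,"az": -3.73},
    {"fingers": 1,"x": 0,"y": 0,"z": 0,"ax": 4.97,"ay": 0.99,"az": -3.73},
    {"fingers": 1,"x": 0,"y": 0,"z": 0,"ax": 4.97,"ay": 0.99,"az": -3.73},
    {"fingers": 1,"x": 0,"y": 0,"z": 0,"ax": 4.97,"ay": 0.99,"az": -3.73},
    {"fingers": 1,"x": 0,"y": 0,"z": 0,"ax": 4.97,"ay": 0.99,"az": -3.73},
    {"fingers": 1,"x": 0,"y": 0,"z": 0,"ax": 4.97,"ay": 0.99,"az": -3.73}
  ]
}}

```text
clock: 31.53
tcp_pos: [0.5212, 0.1868, 0.1779]
orientation: [1.635, 2.603, 0.09]
contact_force: [0.9, -0.1, -0.0]
grip_width: 0.0853
gripper_force: 0.0
```

Request:
{"fn": "arm_command", "kwargs": {
  "rows": [
    {"fingers": 1,"x": -0.0248,"y": -0.0234,"z": 0.0061,"ax": 0,"ay": 0,"az": 0},
    {"fingers": 1,"x": -0.0248,"y": -0.0234,"z": 0.0061,"ax": 0,"ay": 0,"az": 0},
    {"fingers": 1,"x": -0.0248,"y": -0.0234,"z": 0.0061,"ax": 0,"ay": 0,"az": 0},
    {"fingers": 1,"x": -0.0248,"y": -0.0234,"z": 0.0061,"ax": 0,"ay": 0,"az": 0},
    {"fingers": 1,"x": -0.0248,"y": -0.0234,"z": 0.0061,"ax": 0,"ay": 0,"az": 0},
    {"fingers": 1,"x": -0.0248,"y": -0.0234,"z": 0.0061,"ax": 0,"ay": 0,"az": 0},
    {"fingers": 1,"x": -0.0248,"y": -0.0234,"z": 0.0061,"ax": 0,"ay": 0,"az": 0},
    {"fingers": 1,"x": -0.0248,"y": -0.0234,"z": 0.0061,"ax": 0,"ay": 0,"az": 0},
    {"fingers": 1,"x": -0.0248,"y": -0.0234,"z": 0.0061,"ax": 0,"ay": 0,"az": 0},
    {"fingers": 1,"x": -0.0248,"y": -0.0234,"z": 0.0061,"ax": 0,"ay": 0,"az": 0}
  ]
}}

```text
clock: 32.37
tcp_pos: [0.4224, -0.1376, 0.1021]
orientation: [1.637, 2.599, 0.096]
contact_force: [0.5, -0.1, 0.3]
grip_width: 0.0854
gripper_force: 0.0
```

Request:
{"fn": "arm_command", "kwargs": {
  "rows": [
    {"fingers": 1,"x": 0,"y": 0,"z": 0,"ax": 0,"ay": 0,"az": 0},
    {"fingers": 1,"x": 0,"y": 0,"z": 0,"ax": 0,"ay": 0,"az": 0}
  ]
}}

```text
clock: 32.53
tcp_pos: [0.4221, -0.1378, 0.1019]
orientation: [1.644, 2.596, 0.095]
contact_force: [0.0, 0.9, 0.9]
grip_width: 0.0854
gripper_force: 0.0
```

Run:
```python
from tr import *
o=r.get_obs(); print(o["clock"],o["joints"].round(2)); go(LL["r"]+[0,0,.02],down(np.radians(30)),o)
```

```text
32.5333 [ 0.94  0.42 -0.86  2.23  0.53  0.61  0.14]
turn [ 5.01  1.58 -4.68] n 0.7 shift mm [-12.1  15.   81.9] n 2.0
```

Request:
{"fn": "arm_command", "kwargs": {
  "rows": [
    {"fingers": 1,"x": 0,"y": 0,"z": 0,"ax": 5.0,"ay": 1.6,"az": -4.6},
    {"fingers": 1,"x": -0.012,"y": 0.015,"z": 0.01,"ax": 0,"ay": 0,"az": 0},
    {"fingers": 1,"x": 0,"y": 0,"z": 0.03,"ax": 0,"ay": 0,"az": 0},
    {"fingers": 1,"x": 0,"y": 0,"z": 0.025,"ax": 0,"ay": 0,"az": 0},
    {"fingers": 1,"x": 0,"y": 0,"z": 0,"ax": 0,"ay": 0,"az": 0},
    {"fingers": 1,"x": 0,"y": 0,"z": 0,"ax": 0,"ay": 0,"az": 0}
  ]
}}

```text
clock: 33.03
tcp_pos: [0.4422, -0.1369, 0.0379]
orientation: [-1.562, -2.726, -0.001]
contact_force: [0.2, -0.3, 0.3]
grip_width: 0.0857
gripper_force: 0.0
```

Run:
```python
from tr import *
o=r.get_obs(); print(o["clock"],o["joints"].round(2)); go(LL["r"]+[0,0,.02],down(np.radians(30)),o)
```

```text
33.0333 [ 0.78  0.59 -0.75  2.16  0.69  0.64  0.07]
turn [ 0.04 -0.03  0.36] n 0.1 shift mm [-2.8 -2.9 17.9] n 0.4
```

Request:
{"fn": "arm_command", "kwargs": {
  "rows": [
    {"fingers": 1,"x": -0.0028,"y": -0.0029,"z": 0.009,"ax": 0,"ay": 0,"az": 0.3},
    {"fingers": 1,"x": 0,"y": 0,"z": 0.008,"ax": 0,"ay": 0,"az": 0},
    {"fingers": 1,"x": 0,"y": 0,"z": 0,"ax": 0,"ay": 0,"az": 0},
    {"fingers": 1,"x": 0,"y": 0,"z": 0,"ax": 0,"ay": 0,"az": 0}
  ]
}}

```text
clock: 33.37
tcp_pos: [0.4416, -0.1426, 0.0221]
orientation: [1.571, 2.716, 0.001]
contact_force: [-0.1, -0.6, -0.3]
grip_width: 0.0853
gripper_force: 0.0
```

Run:
```python
from tr import *
o=r.get_obs(); print(o["clock"]); go(LL["r"]+[0,0,.02],down(np.radians(30)),o)
```

```text
33.3667
turn [ 0.14  0.16 -0.09] n 0.0 shift mm [1.8 0.4 2.1] n 0.1
```

Request:
{"fn": "arm_command", "kwargs": {
  "rows": [
    {"fingers": 1,"x": 0.0018,"y": 0.0004,"z": 0.002,"ax": 0.1,"ay": 0.15,"az": 0},
    {"fingers": 1,"x": 0,"y": 0,"z": 0,"ax": 0,"ay": 0,"az": 0},
    {"fingers": -1,"x": 0,"y": 0,"z": 0,"ax": 0,"ay": 0,"az": 0},
    {"fingers": -1,"x": 0,"y": 0,"z": 0,"ax": 0,"ay": 0,"az": 0},
    {"fingers": -1,"x": 0,"y": 0,"z": 0,"ax": 0,"ay": 0,"az": 0},
    {"fingers": -1,"x": 0,"y": 0,"z": 0,"ax": 0,"ay": 0,"az": 0},
    {"fingers": -1,"x": 0,"y": 0,"z": 0,"ax": 0,"ay": 0,"az": 0},
    {"fingers": -1,"x": 0,"y": 0,"z": 0,"ax": 0,"ay": 0,"az": 0}
  ]
}}

```text
clock: 34.03
tcp_pos: [0.4413, -0.1407, 0.0206]
orientation: [1.572, 2.719, 0.0]
contact_force: [-2.1, -0.3, 8.1]
grip_width: 0.0535
gripper_force: 40.3
```

Request:
{"fn": "arm_command", "kwargs": {
  "rows": [
    {"fingers": -1,"x": 0,"y": 0,"z": -0.03,"ax": 0,"ay": 0,"az": 0},
    {"fingers": -1,"x": 0,"y": 0,"z": -0.04,"ax": 0,"ay": 0,"az": 0},
    {"fingers": -1,"x": 0,"y": 0,"z": -0.04,"ax": 0,"ay": 0,"az": 0},
    {"fingers": -1,"x": 0,"y": 0,"z": -0.04,"ax": 0,"ay": 0,"az": 0},
    {"fingers": -1,"x": 0,"y": 0,"z": -0.04,"ax": 0,"ay": 0,"az": 0},
    {"fingers": -1,"x": 0,"y": 0,"z": -0.04,"ax": 0,"ay": 0,"az": 0},
    {"fingers": -1,"x": 0,"y": 0,"z": 0,"ax": 0,"ay": 0,"az": 0},
    {"fingers": -1,"x": 0,"y": 0,"z": 0,"ax": 0,"ay": 0,"az": 0}
  ]
}}

```text
clock: 34.7
tcp_pos: [0.4421, -0.1412, 0.2521]
orientation: [1.571, 2.714, 0.0]
contact_force: [-0.1, -1.4, -1.2]
grip_width: 0.0532
gripper_force: 43.2
```

```bash
cat > plan2.py <<'E'
from plan import *
from tr import TT
TG2=TT["r"]+.045*n; H2=TT["r"]+.008*n; KK=8
def Mof(phi): return Rt@R.from_euler('z',phi,degrees=True).as_matrix()
def path(v):
    return segs(v[:-1],KK)
def cost2(v,q0,full=False):
    q=q0; c=0; M=Mof(v[-1]); vm=0
    def st(s,w):
        nonlocal q,c,vm
        qn=row(q,np.array(s[:3]),np.array(s[3:])); x,C,_=fkj(qn); d=np.abs(qn-q)*12/(np.array([2.39,2.39]+[3.14]*5)*.7); vm=max(vm,d.max())
        c+=w*np.clip(.04-np.minimum(qn-LO,HI-qn),0,None).sum()*20+max(0,d.max()-.9)*2
        q=qn; return x,C
    for s in path(v):
        x,C=st(s,1); c+=max(0,.2-x[2])*20+max(0,x[2]-.5)*20+max(0,np.hypot(*x[:2])-.88)*20+max(0,.35-x[0])*20+max(0,C[2,2]+.5)*5
    qs=q
    for p in (TT["r"]+.1*n,TG2,H2):
        for s in fin(q,p,M): st(s,1)
    c+=np.linalg.norm(fkj(q)[0]-H2)*30
    if full: return qs,q,c,vm
    return max(q[2],-.85)*2-min(q[5]-.17,.2)*3+c
if __name__=="__main__":
    q0=r.get_obs()["joints"].copy(); b=([(-35,35)]*3+[(-4,4)]*3)*3+[(-60,60)]
    z=differential_evolution(cost2,b,args=(q0,),popsize=6,maxiter=100,seed=1,workers=-1,updating='deferred',polish=False)
    qs,q,c,vm=cost2(z.x,q0,True); print(z.fun,c,"vmax",vm,qs.round(2),q.round(2)); print(np.array(segs(z.x[:-1],1)),z.x[-1]); np.save("v2.npy",z.x)
    q=q0
    for i,s in enumerate(path(z.x)):
        q=row(q,np.array(s[:3]),np.array(s[3:])); 
        if i%4==3: x,C,_=fkj(q); print(i+1,x.round(3),C[:,2].round(2),q.round(2))
E
python3 - <<'E'
from tr import *
o=r.get_obs(); print(o["clock"],o["joints"].round(2),o["tcp_pos"]); f=r.grab_frame("wrist"); inhand(f,o["tcp_pos"],o["orientation"])
E
time timeout 480 python3 plan2.py
```

```text
34.7 [ 1.09  0.26 -1.04  1.99  0.27  1.03  0.45] [ 0.44212631 -0.14121497  0.25208573]
top z 0.0083 slopes deg [0.35 0.08] x ext [-0.0263  0.0274] centre x 0.0006 zmax 0.0215
-2.299213099045755 0.0007869009542445806 vmax 0.7243703391366695 [-0.27  0.81 -0.88  1.73  1.45  1.76 -0.18] [ 0.87  0.77 -1.16  2.19  1.66  0.61 -0.5 ]
[[-0.0142  0.0104 -0.0192  2.2    -3.4    -2.8   ]
 [ 0.0193  0.0266 -0.0211  0.5    -2.8    -0.1   ]
 [ 0.0058  0.0207  0.0077 -0.8    -1.7    -2.1   ]] -46.50351818473941
4 [ 0.507 -0.158  0.328] [ 0.01 -0.28 -0.96] [ 0.88  0.27 -1.01  1.82  0.54  1.25  0.4 ]
8 [ 0.574 -0.138  0.405] [ 0.08 -0.53 -0.85] [ 0.64  0.32 -1.    1.68  0.83  1.47  0.41]
12 [0.569 0.018 0.398] [ 0.21 -0.64 -0.74] [ 0.3   0.36 -1.03  1.73  0.96  1.62  0.05]
16 [0.557 0.17  0.367] [ 0.33 -0.72 -0.61] [-0.1   0.54 -0.99  1.7   1.1   1.85 -0.26]
20 [0.599 0.208 0.296] [ 0.45 -0.7  -0.56] [-0.19  0.67 -0.94  1.72  1.28  1.81 -0.22]
24 [0.633 0.247 0.221] [ 0.56 -0.65 -0.51] [-0.27  0.81 -0.88  1.73  1.45  1.76 -0.18]
real	2m40.887s
user	9m22.925s
sys	0m0.438s
```

Request:
{"fn": "arm_command", "kwargs": {
  "rows": [
    {"fingers": -1,"x": -0.0142,"y": 0.0104,"z": -0.0192,"ax": 2.2,"ay": -3.4,"az": -2.8},
    {"fingers": -1,"x": -0.0142,"y": 0.0104,"z": -0.0192,"ax": 2.2,"ay": -3.4,"az": -2.8},
    {"fingers": -1,"x": -0.0142,"y": 0.0104,"z": -0.0192,"ax": 2.2,"ay": -3.4,"az": -2.8},
    {"fingers": -1,"x": -0.0142,"y": 0.0104,"z": -0.0192,"ax": 2.2,"ay": -3.4,"az": -2.8},
    {"fingers": -1,"x": -0.0142,"y": 0.0104,"z": -0.0192,"ax": 2.2,"ay": -3.4,"az": -2.8},
    {"fingers": -1,"x": -0.0142,"y": 0.0104,"z": -0.0192,"ax": 2.2,"ay": -3.4,"az": -2.8},
    {"fingers": -1,"x": -0.0142,"y": 0.0104,"z": -0.0192,"ax": 2.2,"ay": -3.4,"az": -2.8},
    {"fingers": -1,"x": -0.0142,"y": 0.0104,"z": -0.0192,"ax": 2.2,"ay": -3.4,"az": -2.8}
  ]
}}

```text
clock: 35.42
tcp_pos: [0.5744, -0.1365, 0.404]
orientation: [0.886, 2.654, -0.723]
contact_force: [0.9, -0.2, -0.6]
grip_width: 0.0535
gripper_force: 43.1
```

Request:
{"fn": "arm_command", "kwargs": {
  "rows": [
    {"fingers": -1,"x": 0.0193,"y": 0.0266,"z": -0.0211,"ax": 0.5,"ay": -2.8,"az": -0.1},
    {"fingers": -1,"x": 0.0193,"y": 0.0266,"z": -0.0211,"ax": 0.5,"ay": -2.8,"az": -0.1},
    {"fingers": -1,"x": 0.0193,"y": 0.0266,"z": -0.0211,"ax": 0.5,"ay": -2.8,"az": -0.1},
    {"fingers": -1,"x": 0.0193,"y": 0.0266,"z": -0.0211,"ax": 0.5,"ay": -2.8,"az": -0.1},
    {"fingers": -1,"x": 0.0193,"y": 0.0266,"z": -0.0211,"ax": 0.5,"ay": -2.8,"az": -0.1},
    {"fingers": -1,"x": 0.0193,"y": 0.0266,"z": -0.0211,"ax": 0.5,"ay": -2.8,"az": -0.1},
    {"fingers": -1,"x": 0.0193,"y": 0.0266,"z": -0.0211,"ax": 0.5,"ay": -2.8,"az": -0.1},
    {"fingers": -1,"x": 0.0193,"y": 0.0266,"z": -0.0211,"ax": 0.5,"ay": -2.8,"az": -0.1}
  ]
}}

```text
clock: 36.08
tcp_pos: [0.5558, 0.1738, 0.366]
orientation: [0.662, 2.3, -0.893]
contact_force: [1.3, -0.0, 0.2]
grip_width: 0.0534
gripper_force: 43.1
```

Request:
{"fn": "arm_command", "kwargs": {
  "rows": [
    {"fingers": -1,"x": 0.0058,"y": 0.0207,"z": 0.0077,"ax": -0.8,"ay": -1.7,"az": -2.1},
    {"fingers": -1,"x": 0.0058,"y": 0.0207,"z": 0.0077,"ax": -0.8,"ay": -1.7,"az": -2.1},
    {"fingers": -1,"x": 0.0058,"y": 0.0207,"z": 0.0077,"ax": -0.8,"ay": -1.7,"az": -2.1},
    {"fingers": -1,"x": 0.0058,"y": 0.0207,"z": 0.0077,"ax": -0.8,"ay": -1.7,"az": -2.1},
    {"fingers": -1,"x": 0.0058,"y": 0.0207,"z": 0.0077,"ax": -0.8,"ay": -1.7,"az": -2.1},
    {"fingers": -1,"x": 0.0058,"y": 0.0207,"z": 0.0077,"ax": -0.8,"ay": -1.7,"az": -2.1},
    {"fingers": -1,"x": 0.0058,"y": 0.0207,"z": 0.0077,"ax": -0.8,"ay": -1.7,"az": -2.1},
    {"fingers": -1,"x": 0.0058,"y": 0.0207,"z": 0.0077,"ax": -0.8,"ay": -1.7,"az": -2.1}
  ]
}}

```text
clock: 36.75
tcp_pos: [0.6328, 0.2494, 0.2182]
orientation: [0.158, 2.245, -0.911]
contact_force: [0.8, 0.6, -0.9]
grip_width: 0.0529
gripper_force: 43.1
```

```bash
cat > at2.py <<'E'
import sys
from tr import *
o=r.get_obs(); q=o["joints"].copy(); print(o["clock"],q.round(2),o["contact_force"].round(1))
M=Rt@R.from_euler('z',-46.5,degrees=True).as_matrix(); off=TT["r"]-M[:,0]*float(sys.argv[2] if len(sys.argv)>2 else 0)
p=off+float(sys.argv[1])*n; go(p,M,o)
if len(sys.argv)>3: trip(q,[(p,M),(TT["r"]+.045*n,M),(TT["r"]+.01*n,M)])
E
python3 at2.py .1 0 1
```

```text
36.75 [-0.28  0.81 -0.87  1.72  1.45  1.75 -0.17] [ 0.8  0.6 -0.9]
turn [-39.35  27.77  39.38] n 5.5 shift mm [ -95.  -279.5  -14. ] n 7.1
-> [ 0.552 -0.031  0.169] q [ 1.07  0.58 -1.35  2.23  1.33  0.55 -0.26] err mm 0.1
-> [ 0.58  -0.027  0.121] q [ 0.92  0.67 -1.21  2.21  1.53  0.56 -0.43] err mm 0.0
-> [ 0.597 -0.025  0.091] q [ 0.86  0.75 -1.15  2.19  1.65  0.58 -0.51] err mm 0.0
```

Request:
{"fn": "arm_command", "kwargs": {
  "rows": [
    {"fingers": -1,"x": 0,"y": 0,"z": 0,"ax": -4.37,"ay": 3.09,"az": 4.38},
    {"fingers": -1,"x": 0,"y": 0,"z": 0,"ax": -4.37,"ay": 3.09,"az": 4.38},
    {"fingers": -1,"x": 0,"y": 0,"z": 0,"ax": -4.37,"ay": 3.09,"az": 4.38},
    {"fingers": -1,"x": 0,"y": 0,"z": 0,"ax": -4.37,"ay": 3.09,"az": 4.38},
    {"fingers": -1,"x": 0,"y": 0,"z": 0,"ax": -4.37,"ay": 3.09,"az": 4.38},
    {"fingers": -1,"x": 0,"y": 0,"z": 0,"ax": -4.37,"ay": 3.09,"az": 4.38},
    {"fingers": -1,"x": 0,"y": 0,"z": 0,"ax": -4.37,"ay": 3.09,"az": 4.38},
    {"fingers": -1,"x": 0,"y": 0,"z": 0,"ax": -4.37,"ay": 3.09,"az": 4.38},
    {"fingers": -1,"x": 0,"y": 0,"z": 0,"ax": -4.37,"ay": 3.09,"az": 4.38}
  ]
}}

```text
clock: 37.5
tcp_pos: [0.6321, 0.2492, 0.2202]
orientation: [0.84, 2.516, 0.313]
contact_force: [0.8, -0.4, -0.8]
grip_width: 0.0535
gripper_force: 43.1
```

Request:
{"fn": "arm_command", "kwargs": {
  "rows": [
    {"fingers": -1,"x": -0.0106,"y": -0.0311,"z": -0.0016,"ax": 0,"ay": 0,"az": 0},
    {"fingers": -1,"x": -0.0106,"y": -0.0311,"z": -0.0016,"ax": 0,"ay": 0,"az": 0},
    {"fingers": -1,"x": -0.0106,"y": -0.0311,"z": -0.0016,"ax": 0,"ay": 0,"az": 0},
    {"fingers": -1,"x": -0.0106,"y": -0.0311,"z": -0.0016,"ax": 0,"ay": 0,"az": 0},
    {"fingers": -1,"x": -0.0106,"y": -0.0311,"z": -0.0016,"ax": 0,"ay": 0,"az": 0},
    {"fingers": -1,"x": -0.0106,"y": -0.0311,"z": -0.0016,"ax": 0,"ay": 0,"az": 0},
    {"fingers": -1,"x": -0.0106,"y": -0.0311,"z": -0.0016,"ax": 0,"ay": 0,"az": 0},
    {"fingers": -1,"x": -0.0106,"y": -0.0311,"z": -0.0016,"ax": 0,"ay": 0,"az": 0},
    {"fingers": -1,"x": -0.0106,"y": -0.0311,"z": -0.0016,"ax": 0,"ay": 0,"az": 0},
    {"fingers": -1,"x": 0,"y": 0,"z": 0,"ax": 0,"ay": 0,"az": 0}
  ]
}}

```text
clock: 38.33
tcp_pos: [0.5471, -0.0385, 0.1664]
orientation: [0.851, 2.517, 0.299]
contact_force: [-1.2, -0.1, -1.2]
grip_width: 0.0532
gripper_force: 43.1
```

```bash
python3 at2.py .05 0.0003 1
python3 - <<'E'
from tr import *
o=r.get_obs(); f=r.grab_frame("wrist"); inhand(f,o["tcp_pos"],o["orientation"])
P=(cloud(f).reshape(-1,3)-o["tcp_pos"])@R.from_rotvec(o["orientation"]).as_matrix(); k=(abs(P[:,2]-.0083)<.0025)&(abs(P[:,0])<.035)&(abs(P[:,1])<.03)
h=cv2.convexHull((P[k][:,:2]*1000).astype(np.float32)); print(cv2.minEnclosingCircle(h))
E
```

```text
38.3333 [ 1.08  0.57 -1.33  2.24  1.31  0.53 -0.24] [-1.2 -0.1 -1.2]
turn [-0.44 -0.05 -0.8 ] n 0.1 shift mm [ 0.   9.7 51.1] n 1.2
-> [ 0.577 -0.028  0.125] q [ 0.92  0.65 -1.2   2.21  1.51  0.54 -0.41] err mm 0.0
-> [ 0.58  -0.027  0.121] q [ 0.91  0.66 -1.19  2.21  1.53  0.55 -0.43] err mm 0.0
-> [ 0.597 -0.025  0.091] q [ 0.85  0.74 -1.13  2.19  1.65  0.57 -0.51] err mm 0.0
top z 0.0083 slopes deg [0.4  0.09] x ext [-0.0263  0.0275] centre x 0.0006 zmax 0.022
((2.759932041168213, -0.06772350519895554), 31.018972396850586)
```

Request:
{"fn": "arm_command", "kwargs": {
  "rows": [
    {"fingers": -1,"x": 0,"y": 0.0097,"z": 0.015,"ax": -0.4,"ay": 0,"az": -0.8},
    {"fingers": -1,"x": 0,"y": 0,"z": 0.02,"ax": 0,"ay": 0,"az": 0},
    {"fingers": -1,"x": 0,"y": 0,"z": 0.02,"ax": 0,"ay": 0,"az": 0},
    {"fingers": -1,"x": 0,"y": 0,"z": 0.014,"ax": 0,"ay": 0,"az": 0},
    {"fingers": -1,"x": 0,"y": 0,"z": 0,"ax": 0,"ay": 0,"az": 0},
    {"fingers": -1,"x": 0,"y": 0,"z": 0,"ax": 0,"ay": 0,"az": 0}
  ]
}}

```text
clock: 38.88
tcp_pos: [0.59, -0.0167, 0.114]
orientation: [0.815, 2.52, 0.314]
contact_force: [0.3, -0.1, 0.2]
grip_width: 0.0533
gripper_force: 43.1
```

```bash
python3 at2.py .0235 0.0005
```

```text
38.8833 [ 0.88  0.69 -1.17  2.19  1.56  0.56 -0.44] [ 0.3 -0.1  0.2]
turn [ 0.6  -0.12  0.53] n 0.1 shift mm [ -2.1 -11.1   9.7] n 0.4
```

Request:
{"fn": "arm_command", "kwargs": {
  "rows": [
    {"fingers": -1,"x": -0.0021,"y": -0.0111,"z": 0.005,"ax": 0.6,"ay": -0.1,"az": 0.5},
    {"fingers": -1,"x": 0,"y": 0,"z": 0.004,"ax": 0,"ay": 0,"az": 0},
    {"fingers": -1,"x": 0,"y": 0,"z": 0,"ax": 0,"ay": 0,"az": 0},
    {"fingers": -1,"x": 0,"y": 0,"z": 0,"ax": 0,"ay": 0,"az": 0}
  ]
}}

```text
clock: 39.22
tcp_pos: [0.5913, -0.0286, 0.1044]
orientation: [0.832, 2.515, 0.3]
contact_force: [1.1, 0.4, -0.4]
grip_width: 0.0531
gripper_force: 43.1
```

```bash
python3 at2.py .0108 0.0005
```

```text
39.2167 [ 0.88  0.71 -1.15  2.19  1.6   0.56 -0.46] [ 1.1  0.4 -0.4]
turn [-0.06  0.23 -0.07] n 0.0 shift mm [ 2.5  1.  14.2] n 0.3
```

Request:
{"fn": "arm_command", "kwargs": {
  "rows": [
    {"fingers": -1,"x": 0.0025,"y": 0.001,"z": 0.001,"ax": 0,"ay": 0.2,"az": 0},
    {"fingers": -1,"x": 0,"y": 0,"z": 0,"ax": 0,"ay": 0,"az": 0},
    {"fingers": -1,"x": 0,"y": 0,"z": 0,"ax": 0,"ay": 0,"az": 0}
  ]
}}

```text
clock: 39.47
tcp_pos: [0.5906, -0.0257, 0.1031]
orientation: [0.831, 2.518, 0.303]
contact_force: [-0.8, 0.6, -0.6]
grip_width: 0.0531
gripper_force: 43.1
```

```bash
python3 at2.py .0108 0.0005
```

```text
39.4667 [ 0.88  0.71 -1.15  2.19  1.6   0.56 -0.47] [-0.8  0.6 -0.6]
turn [-0.03  0.02 -0.03] n 0.0 shift mm [-0.2 -0.6 13.2] n 0.3
```

Request:
{"fn": "arm_command", "kwargs": {
  "rows": [
    {"fingers": -1,"x": -0.0002,"y": -0.0006,"z": 0.001,"ax": 0,"ay": 0,"az": 0},
    {"fingers": -1,"x": 0,"y": 0,"z": 0.002,"ax": 0,"ay": 0,"az": 0},
    {"fingers": -1,"x": 0,"y": 0,"z": 0.002,"ax": 0,"ay": 0,"az": 0},
    {"fingers": -1,"x": 0,"y": 0,"z": 0.002,"ax": 0,"ay": 0,"az": 0},
    {"fingers": -1,"x": 0,"y": 0,"z": 0,"ax": 0,"ay": 0,"az": 0}
  ]
}}

```text
clock: 39.88
tcp_pos: [0.594, -0.0261, 0.0962]
orientation: [0.832, 2.518, 0.302]
contact_force: [-0.9, -0.5, 0.2]
grip_width: 0.0531
gripper_force: 43.1
```

```bash
python3 at2.py .0108 0.0005
```

```text
39.8833 [ 0.87  0.73 -1.14  2.19  1.62  0.57 -0.48] [-0.9 -0.5  0.2]
turn [-0.06 -0.01 -0.07] n 0.0 shift mm [0.  0.4 5.6] n 0.1
```

Request:
{"fn": "arm_command", "kwargs": {
  "rows": [
    {"fingers": -1,"x": 0,"y": 0,"z": 0.002,"ax": 0,"ay": 0,"az": 0},
    {"fingers": -1,"x": 0,"y": 0,"z": 0.002,"ax": 0,"ay": 0,"az": 0},
    {"fingers": -1,"x": 0,"y": 0,"z": 0.001,"ax": 0,"ay": 0,"az": 0},
    {"fingers": -1,"x": 0,"y": 0,"z": 0.001,"ax": 0,"ay": 0,"az": 0},
    {"fingers": -1,"x": 0,"y": 0,"z": 0.0005,"ax": 0,"ay": 0,"az": 0},
    {"fingers": -1,"x": 0,"y": 0,"z": 0.0005,"ax": 0,"ay": 0,"az": 0},
    {"fingers": -1,"x": 0,"y": 0,"z": 0,"ax": 0,"ay": 0,"az": 0}
  ]
}}

```text
clock: 40.47
tcp_pos: [0.5974, -0.0256, 0.0907]
orientation: [0.832, 2.518, 0.302]
contact_force: [-1.7, 0.2, 0.8]
grip_width: 0.0533
gripper_force: 43.3
```

```bash
python3 at2.py .0108 0.0005
```

```text
40.4667 [ 0.86  0.74 -1.13  2.18  1.64  0.57 -0.5 ] [-1.7  0.2  0.8]
turn [-0.05  0.02 -0.04] n 0.0 shift mm [ 0.1  0.3 -0.9] n 0.0
```

Request:
{"fn": "arm_command", "kwargs": {
  "rows": [
    {"fingers": -1,"x": 0,"y": 0,"z": 0.0005,"ax": 0,"ay": 0,"az": 0},
    {"fingers": -1,"x": 0,"y": 0,"z": 0.0005,"ax": 0,"ay": 0,"az": 0},
    {"fingers": -1,"x": 0,"y": 0,"z": 0.0005,"ax": 0,"ay": 0,"az": 0},
    {"fingers": -1,"x": 0,"y": 0,"z": 0,"ax": 0,"ay": 0,"az": 0}
  ]
}}

```text
clock: 40.8
tcp_pos: [0.5975, -0.0256, 0.0904]
orientation: [0.83, 2.517, 0.3]
contact_force: [-15.8, -5.7, 23.2]
grip_width: 0.0533
gripper_force: 46.0
```

Home, with about 28 N contact. Releasing, retracting and checking everything.

Request:
{"fn": "arm_command", "kwargs": {
  "rows": [
    {"fingers": 1,"x": 0,"y": 0,"z": 0,"ax": 0,"ay": 0,"az": 0},
    {"fingers": 1,"x": 0,"y": 0,"z": 0,"ax": 0,"ay": 0,"az": 0},
    {"fingers": 1,"x": 0,"y": 0,"z": 0,"ax": 0,"ay": 0,"az": 0},
    {"fingers": 1,"x": 0,"y": 0,"z": -0.01,"ax": 0,"ay": 0,"az": 0},
    {"fingers": 1,"x": 0,"y": 0,"z": -0.025,"ax": 0,"ay": 0,"az": 0},
    {"fingers": 1,"x": 0,"y": 0,"z": -0.035,"ax": 0,"ay": 0,"az": 0},
    {"fingers": 1,"x": 0,"y": 0,"z": -0.035,"ax": 0,"ay": 0,"az": 0},
    {"fingers": 1,"x": 0,"y": 0,"z": -0.03,"ax": 0,"ay": 0,"az": 0},
    {"fingers": 1,"x": 0,"y": 0,"z": 0,"ax": 0,"ay": 0,"az": 0},
    {"fingers": 1,"x": 0,"y": 0,"z": 0,"ax": 0,"ay": 0,"az": 0}
  ]
}}

```text
clock: 41.63
tcp_pos: [0.5316, -0.035, 0.2071]
orientation: [0.833, 2.515, 0.298]
contact_force: [-0.3, -0.9, -1.3]
grip_width: 0.0859
gripper_force: 0.0
```

Run:
```python
from tr import *
fr={c:r.grab_frame(c) for c in ("wrist","scene")}
for c,f in fr.items():
  for nm,T in TT.items():
    Q=(cloud(f).reshape(-1,3)-T)@np.stack([Rt[:,1],Rt[:,0],n],1); w=.033 if nm=="o" else .016; k=(abs(Q[:,0])<.016)&(abs(Q[:,1])<w)&(abs(Q[:,2])<.02); p=Q[k]
    if len(p)<30: continue
    cc=np.linalg.lstsq(np.c_[p[:,:2],np.ones(len(p))],p[:,2],rcond=None)[0]; print(c,nm,len(p),"h mm",(np.median(p[:,2])*1e3).round(2),"slopes",np.degrees(cc[:2]).round(2))
cv2.imwrite("pics/s9.png",fr["scene"]["frame"][:,:,::-1]); print(r.get_obs()["clock"])
```

```text
wrist s 1818 h mm 2.63 slopes [-0.05  0.25]
wrist r 1378 h mm 1.29 slopes [ 0.2  -0.11]
wrist o 984 h mm 2.32 slopes [ 0.19 -0.53]
scene s 72 h mm 2.7 slopes [ 0.1 -0.2]
scene r 73 h mm 1.4 slopes [-1.    3.05]
scene o 137 h mm 2.39 slopes [-1.23  0.1 ]
41.7333
```

View pics/s9.png

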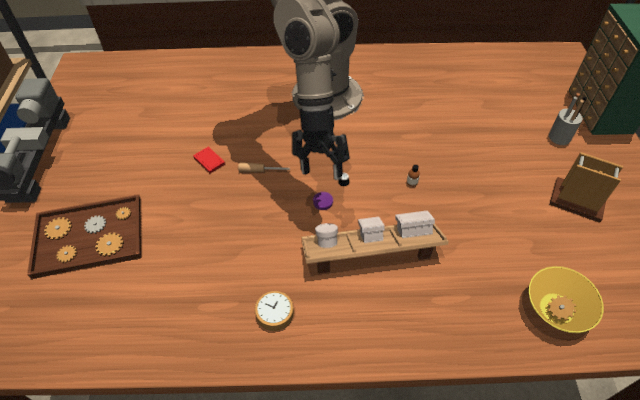

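The scene shows all three tins capped in the rack (327,232), (371,228), (414,222), with the bench objects in place. I'll take a last close look at the round one.

Run:
```python
from tr import *
f=r.grab_frame("wrist"); cv2.imwrite("pics/w10.png",f["frame"][:,:,::-1]); T=TT["r"]
Q=(cloud(f).reshape(-1,3)-T)@np.stack([Rt[:,1],Rt[:,0],n],1)
k=(abs(Q[:,2]-.0013)<.002)&(np.hypot(Q[:,0],Q[:,1])<.036); print("lid centre",cv2.minEnclosingCircle((Q[k][:,:2]*1000).astype(np.float32)))
for nm,y in (("near r",0),("near s",.1118)):
    k=(Q[:,0]>.045)&(Q[:,0]<.065)&(abs(Q[:,1]-y)<.03)&(abs(Q[:,2]+.04)<.005); print(nm,"board h",np.median(Q[k][:,2]),k.sum())
```

```text
lid centre ((-0.11786381900310516, -0.49010905623435974), 27.83064079284668)
near r board h -0.040377748971649745 1124
near s board h -0.040446036726397454 1392
```

View pics/w10.png

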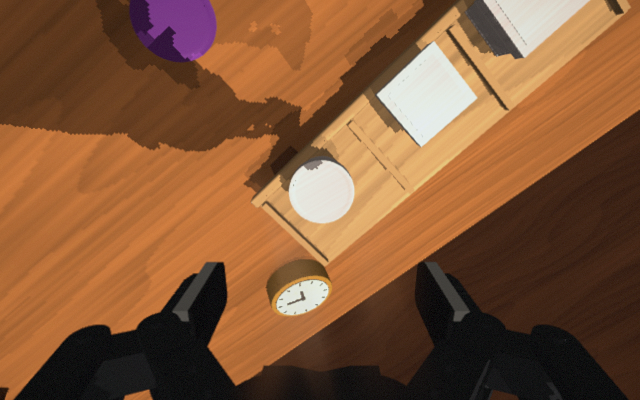

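The round lid at (321,190) is centred within 0.5 mm and level, and the other two lids are flush. Handing in.

```bash
python3 -c "
from bench import r
print(r.hand_in())"
```

```text
the job is handed in; nothing more can be done
None
```

All three tins are closed with their own lids, pressed down and level in the rack, and the job is handed in at about 42 s; the round lid's top measured about 1.2 mm lower than expected, but it is centred, level and was pressed home at about 28 N.

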